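# Repack the bottle case under its clip-on cover

### The arm

A 6-joint arm with a two-finger parallel gripper is mounted at the origin on the work surface. World frame = base frame: x ahead of the robot, y to its left, z up, the work surface at z = 0. Lengths are in m, angles in rad, forces in N, time in s.
With the tool pointing down it reaches from about 0.375 to 0.825 m from the base axis. Payload 5.5 kg.
Tool frame: the origin (TCP) lies between the finger pads; the fingertips stand 14 mm ahead of it and the grasp point (between the pads) lies 5 mm behind it; z points along the fingers, x is the direction in which the jaws open and shut, and the axes are right-handed (so a half turn about z gives the same grasp; the last joint's range is limited). The gripper opens to 85 mm and grips with 20 to 120 N. Pads are 22 mm wide; open, the fingers measure 114 mm over their backs; the gripper's body (76 mm by 85 mm) begins 54 mm behind the grasp point. The pads swing forward as they close: fully open they stand 13 mm farther back than shut.
Start: joints at [-1.223, 0.314, -0.047, 1.21, 0, 1.571], TCP at [0.204, -0.564, 0.245] pointing down, gripper open.
Joint ranges: [-2.67, 2.67], [-0.69, 1.73], [-1.03, 1.25], [-2.08, 2.16], [-1.42, 1.45], [-3.14, 3.14]. Speed limits (rad/s): [2.39, 2.39, 3.01, 3.14, 3.14, 3.14].

### API

Orientations are given as a 3x3 rotation matrix whose columns are the frame's x, y, z axes.
In Python, from workcell import sensors, read_camera, r gives the robot as it stands.
- The arm moves only by the tool play_rows, never from a script. Its argument "deltas" is a list of rows, each a list of 3 entries, a list of its own where there are three numbers: the shift along the world's x, y, z in mm, then the turn, a rotation vector about the world's x, y, z in rad, then the opening, from 0 (shut) to 1 (fully open). A call has 1 to 20 rows; each row is the pose to reach, as a shift and turn from the pose commanded when the call began; what a row does not reach only later rows make up. A row lasts 1/8 s, in which the tool goes at most 62.5 mm and 10.7 degrees, less where a joint would pass 70% of its speed; a pose out of reach is approached as far as the arm can. A call with a gripper value outside its range is refused whole. The fingers move at their own pace and stop on an object; the grip force is fixed at half the most. Time passes only in rows, so rows that repeat a pose let the fingers close. It gives the time, the measured TCP pose, the force and the opening at its end, in the units of the state.
- sensors.observe(): the state, without advancing time (a new reading comes with each control period).
- read_camera(name): name is "scene" or "side" or "wrist"; returns a dict with "img" (400x640x3 uint8, red, green, blue), "mtx" (3x3 intrinsics, pixels), "k1" (the pictures are not rectified: a ray, as slopes to the right and down, at radius r is drawn at 1 + k1 r^2 times it, then the intrinsics apply), "xyz" and "orientation" of the camera in the world. Camera axes: x right, y up, looking along -z (the intrinsics and any distortion apply to the point x, -y, -z); pixel columns grow to the right and rows downward; lengths in m; the calibration is good to about 2 mm. A picture is of the moment at which its call begins. There is no depth.
- r.sign_off(): hands the job in, once; it reports no verdict.
The state is a dict: "time": time; "joints": joint angles; "dq": joint speeds; "joint_efforts": joint torques, N m; "ee_pos": TCP position; "orientation": TCP orientation; "ft_force": force on the tool from outside, world axes, zero at the start; "moment": the same for the moment, N m; "gripper_width": opening from 0.0 (shut) to 1.0 (fully open).
Only numpy, scipy, OpenCV 4.12 (cv2) and the standard library are available. Lean on these libraries where they do the work, as an engineer would, in place of code of your own. Each camera call takes 0.05 s, during which the arm holds its last target. There are 200 camera calls.

### The job

Squeeze the two orange tabs together to unclip the clear cover from the transport case, lift it off and stand it the right way up in the middle of the black rubber pad. Move the spent drying cartridge from the case's middle cradle to the green tray, lying flat, and lay every sample bottle on its side in a cradle of its own, caps towards the blue strip; then put the cover back and let its tabs snap home in both catches. The cover may get knocked aside meanwhile, so check where it stands; leave the other things on the table where they are.

Things in the scene. Friction and masses are not known exactly. Their poses are not given: they have to be found in the camera images.
- case: Base of the transport case, fixed: grey plate 170 (x) x 300 (y) x 10 mm; origin at the centre of its underside, on the table. Blue strip along its -x edge (the robot's side; yaw within 0.2 rad) marks the cap end. Three cork cradles side by side along y, each two V blocks 12 mm thick at case x = +45 and -18 mm: V sides at 45 degrees, tops 11 mm below and 23 mm beside the lying bottle's axis.
- catch_a (a point): Inner edge of the lip of the black catch at the case's +y end, at the lip's underside: case (0, 130, 24.5) mm; its twin is at the -y end. The catch is 50 mm long in x, its top 30.5 mm above the table. The cover's 24 mm wide hook springs out under the lip, between two cheeks 34 mm apart in x that begin 129 mm out.
- cover: Clear clip-on cover, loose, on the case at the start: box open below, 144 (x) x 222 (y) x 72 mm, 260 g. Origin at the centre of its lower rim, z up. In place its rim rests on the case's plate (origin 10 mm above the table, over the case's origin, its x, y along the case's). To refit: lower it squeezed until its rim touches, then let go, so that the hooks spring out under the catches.
- pinch (a point): Where to pinch: midway between the two orange tabs on the cover, 105 mm above its rim (33 above its top). The tabs are upright plates 34 mm wide in x, 1 to 41 mm above the top, outer faces 54 mm apart along the cover's y (32 squeezed); bars run outwards from them, tops 6 mm above the cover's top. Squeeze along y with about 25 N, then lift and carry by the tabs.
- hook_a (a point): Outer tip of the hook of the tab on the cover's +y side, 136 mm from the cover's middle (125 squeezed), 5 to 10 mm above the rim, 24 mm wide in x; a leg joins it to the bar on top, outside the cover's end wall. Its twin is on the -y side.
- tab_a (a joint): Travel of the tab on the cover's +y side: 0 sprung out (latched), 0.011 m squeezed fully in; spring 3 N at 0, 5.8 N fully in; its hook clears the lip from about 0.007.
- tab_b (a joint): The same for the tab on the cover's -y side.
- pad: Black rubber pad, fixed, 200 (x) x 300 (y) x 6 mm, lying on the table on the other side from the case. Origin at the centre of its underside.
- cradle0 (a point): Where the middle of the body of a bottle lying in the cradle on the case's -y side is: on the bottle's axis, 46 mm above the table, at case x = +15, y = -80 mm. A bottle lying there has its foot at case x = +60 and its cap end at -60 mm.
- cradle1 (a point): The same for the middle cradle (case y = 0).
- cradle2 (a point): The same for the cradle on the case's +y side (case y = +80 mm).
- cartridge: Spent drying cartridge, loose, lying in the middle cradle at the start: orange cylinder 38 mm across and 84 mm long with a black square end (38 x 38 x 8 mm) at each end, 100 mm in all, 110 g. Origin at its centre, x along its axis. Both ends are alike; it does not roll.
- tray: Shallow green tray, fixed, beyond the bottles: 130 (x) x 150 (y) x 22 mm outside, walls and floor 4 mm. Origin at the centre of its underside. The cartridge lying in it along the tray's y has its axis 23 mm above the table.
- bottle0: Sample bottle, loose, standing upright at the start (may be absent): white round body 38 mm across and 90 mm long, then a narrower neck and a blue hexagonal screw cap 40 mm across flats from 98 to 120 mm; 130 g, heavier towards the foot. Origin at the centre of its foot, z along its axis to the cap. Lying on the table its axis is about 20 mm up and the cap keeps it from rolling.
- bottle0_mid (a point): Middle of the body of bottle0: on its axis, 45 mm from its foot.
- bottle1: Sample bottle, loose, standing upright at the start (may be absent): white round body 38 mm across and 90 mm long, then a narrower neck and a blue hexagonal screw cap 40 mm across flats from 98 to 120 mm; 130 g, heavier towards the foot. Origin at the centre of its foot, z along its axis to the cap. Lying on the table its axis is about 20 mm up and the cap keeps it from rolling.
- bottle1_mid (a point): Middle of the body of bottle1: on its axis, 45 mm from its foot.
- bottle2: Sample bottle, loose, standing upright at the start (may be absent): white round body 38 mm across and 90 mm long, then a narrower neck and a blue hexagonal screw cap 40 mm across flats from 98 to 120 mm; 130 g, heavier towards the foot. Origin at the centre of its foot, z along its axis to the cap. Lying on the table its axis is about 20 mm up and the cap keeps it from rolling.
- bottle2_mid (a point): Middle of the body of bottle2: on its axis, 45 mm from its foot.
- pot: Small terracotta bowl, bystander, 84 mm wide, 55 mm high; origin at the centre of its foot.
- brush: Finds brush 170 mm long lying along its x, bystander; origin under it.
- caliper: Steel caliper 170 mm long lying along its x, bystander.
- beaker: White ceramic beaker, bystander, 72 mm wide, 85 mm high; origin at the centre of its foot.
Not all that is in view belongs to the job. Leave any red or turquoise look-alike of the bottle2 alone.

How it is judged:
On the way, in this order (a step that is already met when the one before it is completed fails the run):
1. the cover stands on the rubber pad, let go (horizontal distance between cover and pad below 0.06 m and height (world z) of cover below 0.012 m and angle between cover's own z axis and vertical below 0.06 rad and contact force between the fingers and cover below 0.5 N), for 0.2 s.
2. the cartridge lies in the tray and every bottle lies in a cradle, cap towards the blue strip, let go (x of cartridge in the frame of tray between -0.05 and 0.05 m and y of cartridge in the frame of tray between -0.06 and 0.06 m and z of cartridge in the frame of tray below 0.032 m and angle between cartridge's own x axis and vertical between 1.4 and 1.74 rad and linear speed of each of cartridge, bottle0, bottle1, bottle2 below 0.03 m/s and contact force between the fingers and cartridge below 0.5 N and (distance between bottle0_mid and cradle0 below 0.014 m or distance between bottle0_mid and cradle1 below 0.014 m or distance between bottle0_mid and cradle2 below 0.014 m) and angle between the z axis of each of bottle0, bottle1, bottle2 and the x axis of case, either way round below 0.12 rad and angle between bottle0's own z axis and vertical between 1.45 and 1.69 rad and x of each of bottle0, bottle1, bottle2 in the frame of case above 0.03 m and (distance between bottle1_mid and cradle0 below 0.014 m or distance between bottle1_mid and cradle1 below 0.014 m or distance between bottle1_mid and cradle2 below 0.014 m) and angle between bottle1's own z axis and vertical between 1.45 and 1.69 rad and (distance between bottle2_mid and cradle0 below 0.014 m or distance between bottle2_mid and cradle1 below 0.014 m or distance between bottle2_mid and cradle2 below 0.014 m) and angle between bottle2's own z axis and vertical between 1.45 and 1.69 rad and contact force between the fingers and bottle0 below 0.5 N and contact force between the fingers and bottle1 below 0.5 N and contact force between the fingers and bottle2 below 0.5 N), for 0.2 s.
3. the cover is back on the case with both tabs sprung out (x of cover in the frame of case between -0.008 and 0.008 m and y of cover in the frame of case between -0.008 and 0.008 m and z of cover in the frame of case below 0.013 m and angle between the y axis of cover and the y axis of case, either way round below 0.06 rad and value of joint each of tab_a, tab_b below 0.003 m and angle between cover's own z axis and vertical below 0.04 rad and linear speed of cover below 0.02 m/s), for 0.2 s.
At the end, for the whole second after the job is handed in: Bottles at rest in cradles (middle within 14 mm of the point, axis within 0.12 rad of level and of case x, foot at x > 0); cartridge flat in the tray; cover on the case within 8 mm in x, y, 3 mm in height, 0.06 rad in yaw, 0.04 rad of level, tabs sprung out to 3 mm (all of step 3 and x of cartridge in the frame of tray between -0.05 and 0.05 m and y of cartridge in the frame of tray between -0.06 and 0.06 m and z of cartridge in the frame of tray below 0.032 m and angle between cartridge's own x axis and vertical between 1.4 and 1.74 rad and linear speed of each of cartridge, bottle0, bottle1, bottle2 below 0.03 m/s and (distance between bottle0_mid and cradle0 below 0.014 m or distance between bottle0_mid and cradle1 below 0.014 m or distance between bottle0_mid and cradle2 below 0.014 m) and angle between the z axis of each of bottle0, bottle1, bottle2 and the x axis of case, either way round below 0.12 rad and angle between bottle0's own z axis and vertical between 1.45 and 1.69 rad and x of each of bottle0, bottle1, bottle2 in the frame of case above 0.03 m and (distance between bottle1_mid and cradle0 below 0.014 m or distance between bottle1_mid and cradle1 below 0.014 m or distance between bottle1_mid and cradle2 below 0.014 m) and angle between bottle1's own z axis and vertical between 1.45 and 1.69 rad and (distance between bottle2_mid and cradle0 below 0.014 m or distance between bottle2_mid and cradle1 below 0.014 m or distance between bottle2_mid and cradle2 below 0.014 m) and angle between bottle2's own z axis and vertical between 1.45 and 1.69 rad); the robot touches nothing.
It fails at once if the pot is pushed more than 30 mm from its place (distance of pot from where it was at the start of the episode above 0.03 m).
It fails at once if the brush is pushed more than 30 mm from its place (distance of brush from where it was at the start of the episode above 0.03 m).
It fails at once if the caliper is pushed more than 30 mm from its place (distance of caliper from where it was at the start of the episode above 0.03 m).
It fails at once if the beaker is pushed more than 30 mm from its place (distance of beaker from where it was at the start of the episode above 0.03 m).
Of bottle0, bottle1, bottle2 only 2 to 3 are there at a start; the rules pass over those that are not, and their reading is None.
At some moment in a run one of cover may be knocked a few centimetres aside while the robot is not near it.
It also fails if it takes over 210 s, if anything falls off the work surface, if the arm or the gripper's body presses on something with over 40 N, if the wrist force passes 120 N, or if a joint passes its speed limit or range.

## Working session

There is one attempt and no reset: what is moved stays moved. The work goes in short steps, Python scripts to look and compute and a tool call to move; the robot and the scene stay as the last step left them, time stands still between calls to the robot, and variables do not carry over. Pictures are saved under pics/ and viewed, about 12 in all and at most 16, crops included, and the job is handed in when it is done.

Besides the shell and the picture viewer there is one more tool, called after "Emit:" as name([rows], argument=value, ...), one row to a line, values as JSON. play_rows: Moves the arm, as the interface text tells. Its arguments: {"type":"object","properties":{"deltas":{"type":"array"}},"required":["deltas"]}

```bash
ls; mkdir -p pics
cat > h.py <<'E'
import numpy as np, cv2
from workcell import sensors, read_camera, r
def cam(n):
    return read_camera(n)
def ray(c,u,v):
    K=np.array(c["mtx"]); x=(u-K[0,2])/K[0,0]; y=(v-K[1,2])/K[1,1]
    a,b=x,y
    for _ in range(30):
        s=1+c["k1"]*(a*a+b*b); a,b=x/s,y/s
    d=np.array(c["orientation"])@np.array([a,-b,-1.]); return np.array(c["xyz"]),d
def onz(c,u,v,z):
    p,d=ray(c,u,v); return p+d*(z-p[2])/d[2]
def proj(c,P):
    q=np.array(c["orientation"]).T@(np.array(P)-np.array(c["xyz"])); a,b=q[0]/-q[2],-q[1]/-q[2]
    s=1+c["k1"]*(a*a+b*b); K=np.array(c["mtx"]); return K[0,0]*a*s+K[0,2],K[1,1]*b*s+K[1,2]
def two(c1,p1,c2,p2):
    o1,d1=ray(c1,*p1);o2,d2=ray(c2,*p2)
    t=np.linalg.lstsq(np.c_[d1,-d2],o2-o1,rcond=None)[0]
    a,b=o1+d1*t[0],o2+d2*t[1]; return (a+b)/2,np.linalg.norm(a-b)
def save(n,img): cv2.imwrite(f"pics/{n}.png",cv2.cvtColor(img,cv2.COLOR_RGB2BGR))
E
python3 - <<'E'
from h import *
print(sensors.observe())
for n in("scene","side","wrist"):
    c=cam(n); save(n+"0",c["img"]); np.save(n+"0.npy",c,allow_pickle=True); print(n,c["xyz"],np.round(c["orientation"],3).tolist(),c["mtx"],c["k1"])
E
```

```text
pics
{'time': 0.0, 'joints': array([-1.22300832e+00,  3.14213884e-01, -4.80673935e-02,  1.21020008e+00,
        1.54005782e-05,  1.57078992e+00]), 'dq': array([ 0.00063427,  0.00193838, -0.00091103, -0.0010129 ,  0.00128361,
        0.00060107]), 'joint_efforts': array([ 3.67390194e-04, -5.39587998e+01,  3.39750016e+01,  1.93732569e-02,
        1.22375186e-04, -6.86567049e-06]), 'ee_pos': array([ 0.20430895, -0.5635596 ,  0.24444694]), 'orientation': array([[ 3.40824621e-01, -9.40126728e-01, -5.59812995e-04],
       [-9.40125384e-01, -3.40825080e-01,  1.58939737e-03],
       [-1.68503326e-03, -1.54113482e-05, -9.99998580e-01]]), 'ft_force': array([0.15890734, 0.02864292, 0.12499474]), 'moment': array([-0.0323546 , -0.0043383 ,  0.02617471]), 'gripper_width': 1.0021471853090456}
scene [1.05027937 0.5136801  1.14817952] [[-0.64, -0.625, 0.447], [0.769, -0.522, 0.369], [0.003, 0.58, 0.815]] [[486.89359988   0.         320.0775785 ]
 [  0.         486.89359988 200.27509005]
 [  0.           0.           1.        ]] 0.015604312653372728
side [0.16619556 0.65779859 0.80201857] [[-0.899, 0.3, -0.319], [-0.438, -0.633, 0.638], [-0.011, 0.714, 0.7]] [[381.32861255   0.         317.36558802]
 [  0.         381.32861255 203.5766046 ]
 [  0.           0.           1.        ]] -0.07291771645901982
wrist [ 0.27660401 -0.53898984  0.37320819] [[0.342, 0.896, 0.283], [-0.94, 0.327, 0.101], [-0.002, -0.3, 0.954]] [[330.94364303   0.         318.87073967]
 [  0.         330.94364303 193.08443258]
 [  0.           0.           1.        ]] -0.06684986386971724
```

View pics/scene0.png

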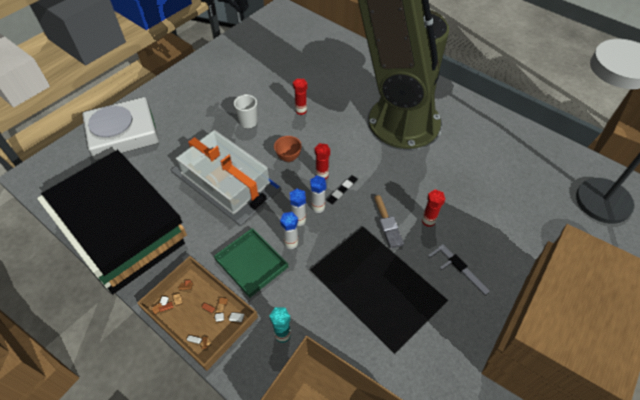

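View pics/side0.png

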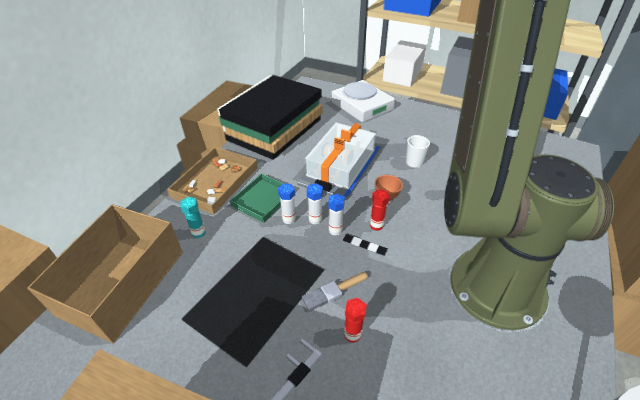

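Scene view: blue-capped bottles at (318,190), (298,205) and (289,228). Red look-alikes are at (301,95), (322,158) and (434,206), and a turquoise one at (280,322). The case with the clear cover and orange tabs is near (222,172), the tray at (250,260) and the pad at (378,288). I'll enlarge the case and bottles to confirm, and measure by colour.

Run:
```python
from h import *
S=np.load("scene0.npy",allow_pickle=True).item(); D=np.load("side0.npy",allow_pickle=True).item()
a=cv2.resize(S["img"][120:270,165:365],(800,600),interpolation=cv2.INTER_CUBIC); save("crop1",a)
a=cv2.resize(D["img"][110:245,260:440],(800,600),interpolation=cv2.INTER_CUBIC); save("crop2",a)
def blobs(c,lo,hi,mn):
    h=cv2.cvtColor(c["img"],cv2.COLOR_RGB2HSV); m=cv2.inRange(h,lo,hi); n,l,st,ce=cv2.connectedComponentsWithStats(m)
    return [(ce[i].round(1).tolist(),st[i].tolist(),m,l==i) for i in range(1,n) if st[i][4]>=mn]
for nm,lo,hi,mn in(("blue",(105,120,50),(125,255,255),25),("green",(60,80,20),(85,255,255),200),("black",(0,0,0),(180,255,38),1500),("orange",(5,170,120),(15,255,255),20)):
    for cn,c in(("S",S),("D",D)):
        for b in blobs(c,lo,hi,mn):
            print(nm,cn,b[0],b[1])
            if nm in("green","black"):
                ct=max(cv2.findContours(b[3].astype(np.uint8),0,1)[0],key=cv2.contourArea)
                q=cv2.approxPolyDP(cv2.convexHull(ct),6,True)[:,0]
                if len(q)<8: print("   ",[(p.tolist(),np.round(onz(c,*p,.006 if nm=="black" else .022)[:2],3).tolist()) for p in q])
```

```text
blue S [148.0, 9.8] [110, 0, 81, 30, 1401]
blue S [317.7, 183.8] [310, 175, 16, 18, 217]
blue S [273.5, 183.9] [269, 179, 10, 10, 40]
blue S [297.4, 197.0] [289, 188, 17, 19, 246]
blue S [288.6, 220.4] [280, 212, 18, 18, 253]
blue D [411.6, 5.9] [384, 0, 57, 16, 680]
blue D [556.5, 93.9] [544, 69, 25, 51, 784]
blue D [347.1, 188.7] [328, 146, 52, 66, 441]
blue D [286.1, 191.2] [278, 183, 17, 17, 227]
blue D [314.5, 191.2] [307, 183, 16, 17, 225]
green S [139.2, 254.9] [100, 226, 80, 58, 641]
    [([177, 226], [0.749, -0.242]), ([118, 274], [0.94, -0.245]), ([100, 279], [0.978, -0.268])]
green S [250.8, 261.7] [214, 229, 74, 68, 2679]
    [([253, 229], [0.623, -0.076]), ([287, 267], [0.649, 0.073]), ([249, 296], [0.77, 0.054]), ([214, 256], [0.748, -0.096])]
green D [266.0, 126.2] [220, 100, 99, 44, 640]
    [([318, 100], [0.783, -0.595]), ([269, 143], [0.808, -0.253]), ([220, 120], [1.058, -0.303])]
green D [258.3, 197.9] [230, 174, 53, 49, 1528]
    [([260, 174], [0.746, -0.096]), ([282, 183], [0.661, -0.088]), ([279, 206], [0.618, 0.004]), ([263, 222], [0.627, 0.078]), ([230, 204],
[... 247 characters left out ...]
 [([361, 227], [0.42, 0.141]), ([447, 300], [0.455, 0.437]), ([394, 352], [0.649, 0.41]), ([310, 269], [0.61, 0.117])]
black D [270.6, 105.3] [219, 76, 102, 60, 3095]
    [([320, 90], [0.825, -0.702]), ([272, 135], [0.837, -0.319]), ([219, 109], [1.13, -0.389]), ([273, 76], [1.08, -0.733])]
black D [255.9, 329.3] [220, 296, 75, 71, 2266]
    [([294, 305], [0.429, 0.263]), ([246, 366], [0.451, 0.436]), ([220, 347], [0.525, 0.426]), ([265, 297], [0.502, 0.274])]
orange S [285.0, 138.1] [279, 137, 12, 4, 20]
orange S [204.6, 148.5] [189, 138, 30, 23, 226]
orange S [240.9, 177.2] [221, 156, 37, 44, 363]
orange S [166.1, 305.8] [161, 303, 10, 6, 21]
orange D [337.2, 149.8] [321, 124, 39, 58, 472]
```

View pics/crop1.png

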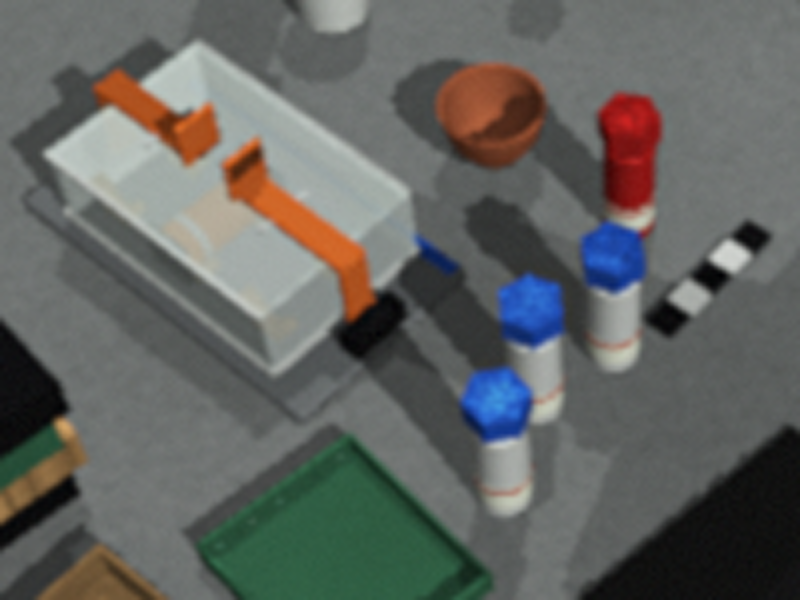

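View pics/crop2.png

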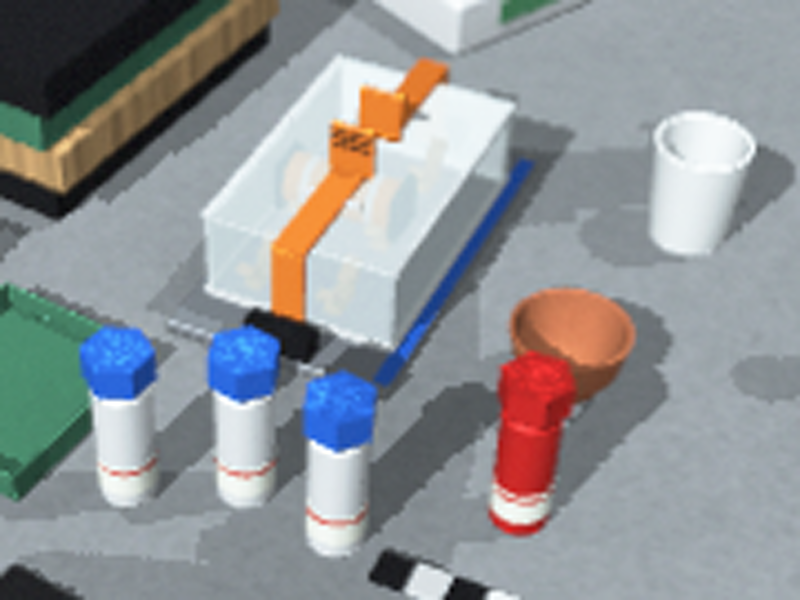

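Run:
```python
from h import *
S=np.load("scene0.npy",allow_pickle=True).item(); D=np.load("side0.npy",allow_pickle=True).item()
s=lambda x,y:(165+x/4,120+y/4); d=lambda x,y:(260+x*180/800,110+y*135/600)
sc=[(200,42),(45,153),(262,322),(410,192)]; dc=[(515,102),(340,58),(205,215),(390,272)]
for a,b in zip(sc,dc):
    p,e=two(S,s(*a),D,d(*b)); print("corner",p.round(3),e.round(4),onz(S,*s(*a),.082)[:2].round(3),onz(D,*d(*b),.082)[:2].round(3))
print("catch top", onz(S,*s(372,325),.0305).round(3),onz(D,*d(283,330),.0305).round(3))
print("strip",[onz(D,*d(*q),.012)[:2].round(3) for q in((382,380),(527,163))], onz(S,*s(457,268),.01).round(3))
print("plate corner",onz(S,*s(300,418),.01).round(3), onz(S,*s(25,195),.01).round(3))
bs=[((317.7,183.8),(335.6,202)),((297.4,197),(314.5,191.2)),((288.6,220.4),(286.1,191.2))]
bs[0]=((317.7,183.8),d(340,410))
for a,b in bs:
    p,e=two(S,a,D,b); print("cap",p.round(3),e.round(4),onz(S,*a,.113)[:2].round(3),onz(D,*b,.113)[:2].round(3))
for n,q,q2 in(("pot",(490,115),(572,335)),("beaker",None,(703,135))):
    if q: print(n,onz(S,*s(*q),.05).round(3))
    print(n,onz(D,*d(*q2),.055 if n=="pot" else .085).round(3))
for n,q in(("red1",(322,150)),("red2",(434,196)),("red0",(301,84)),("turq",(280,312)),("brush tip",(378,197)),("brush end",(397,246)),("cal",(432,248)),("cal",(487,291))): print(n,onz(S,*q,.11 if n[0] in"rt" else .01).round(3))
```

```text
corner [ 0.466 -0.379  0.081] 0.007 [ 0.469 -0.374] [ 0.465 -0.384]
corner [ 0.611 -0.386  0.077] 0.0045 [ 0.615 -0.379] [ 0.608 -0.383]
corner [ 0.615 -0.161  0.077] 0.0082 [ 0.619 -0.154] [ 0.612 -0.162]
corner [ 0.473 -0.156  0.083] 0.0032 [ 0.474 -0.155] [ 0.473 -0.159]
catch top [ 0.551 -0.125  0.03 ] [ 0.537 -0.129  0.03 ]
strip [array([ 0.464, -0.13 ]), array([ 0.457, -0.409])] [ 0.465 -0.125  0.01 ]
plate corner [ 0.631 -0.12   0.01 ] [ 0.622 -0.419  0.01 ]
cap [0.44  0.001 0.107] 0.0026 [0.444 0.005] [0.438 0.004]
cap [ 0.509 -0.011  0.11 ] 0.0022 [ 0.512 -0.008] [ 0.508 -0.009]
cap [0.579 0.021 0.109] 0.0014 [0.581 0.023] [0.576 0.023]
pot [ 0.364 -0.18   0.05 ]
pot [ 0.351 -0.181  0.055]
beaker [ 0.326 -0.398  0.085]
red1 [ 0.343 -0.064  0.11 ]
red2 [0.277 0.264 0.11 ]
red0 [ 0.173 -0.291  0.11 ]
turq [0.775 0.171 0.11 ]
brush tip [0.309 0.118 0.01 ]
brush end [0.409 0.253 0.01 ]
cal [0.354 0.329 0.01 ]
cal [0.371 0.502 0.01 ]
```

Crops: the three white-bodied, blue-capped bottles are the ones meant. In the scene crop their caps are at (613,258), (531,310) and (497,403). The red one at (630,130) and the turquoise one are look-alikes. The case centre comes out at about (0.543,-0.270) with yaw about -0.025, and the pad at (0.534,0.276) with yaw about -0.12. First I'll check the wrist direction with a small turn.

Emit:
play_rows([
  [[60,50,0],[0,0,0.18],1],
  [[110,95,0],[0,0,0.36],1],
  [[110,95,0],[0,0,0.36],1],
])

```text
time: 0.52
ee_pos: [0.3163, -0.4668, 0.2451]
orientation: [[0.653, -0.758, -0.0], [-0.758, -0.653, 0.001], [-0.001, -0.001, -1.0]]
ft_force: [0.6, -1.1, 1.1]
gripper_width: 1.0
```

```bash
python3 -c "
from h import *
o=sensors.observe();print(o['joints'],o['ee_pos'],o['orientation'])"
```

```text
[-9.75654221e-01  2.46204572e-01 -1.37020337e-01  1.18837843e+00
  5.23130427e-04  1.45470827e+00] [ 0.31626897 -0.46684688  0.24507767] [[ 6.52766017e-01 -7.57559586e-01 -1.92439741e-05]
 [-7.57559224e-01 -6.52765729e-01  9.61541779e-04]
 [-7.40986999e-04 -6.13083347e-04 -9.99999538e-01]]
```

Emit:
play_rows([
  [[57,49,0],[0,0,0.18],1],
  [[114,98,0],[0,0,0.36],1],
  [[170,147,0],[0,0,0.54],1],
  [[227,197,0],[0,0,0.72],1],
  [[227,197,0],[0,0,0.9],1],
  [[227,197,0],[0,0,1.08],1],
  [[227,197,0],[0,0,1.26],1],
  [[227,197,0],[0,0,1.44],1],
  [[227,197,0],[0,0,1.62],1],
  [[227,197,0],[0,0,1.8],1],
  [[227,197,-5],[0,0,1.98],1],
  [[227,197,-5],[0,0,2.16],1],
  [[227,197,-10],[0,0,2.34],1],
  [[227,197,-10],[0,0,2.406],1],
  [[227,197,-10],[0,0,2.406],1],
])

```text
time: 2.4
ee_pos: [0.5412, -0.2726, 0.235]
orientation: [[0.03, 1.0, -0.001], [1.0, -0.03, -0.0], [-0.0, -0.001, -1.0]]
ft_force: [0.0, 0.0, 0.5]
gripper_width: 0.998
```

Run:
```python
from h import *
o=sensors.observe();print(o['joints'].round(3),o['ee_pos'],np.arctan2(o['orientation'][1,0],o['orientation'][0,0]))
c=cam("wrist"); np.save("w1.npy",c,allow_pickle=True); save("w1",c["img"]); print(c["xyz"])
```

```text
[-0.466  0.329 -0.049  1.193 -0.    -0.436] [ 0.54122855 -0.27255378  0.23496242] 1.5405971903060383
[ 0.46379342 -0.27171579  0.36372647]
```

View pics/w1.png

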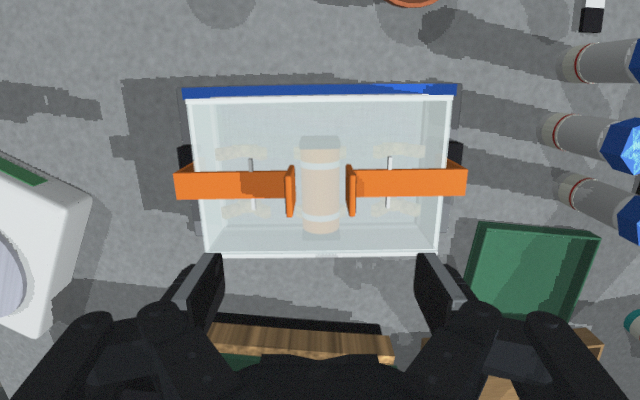

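Wrist view: the latched cover, with orange tab plates at (290,190) and (351,190), bars in rows 170-198, the cartridge at (320,185) and the blue strip along the top at row 90. Next I'll work out the cover pose from this.

Run:
```python
from h import *
c=np.load("w1.npy",allow_pickle=True).item(); im=c["img"]
h=cv2.cvtColor(im,cv2.COLOR_RGB2HSV); m=cv2.inRange(h,(5,170,120),(16,255,255)); n,l,st,ce=cv2.connectedComponentsWithStats(m)
for i in range(1,n):
    if st[i][4]>300: print(st[i],ce[i].round(1))
def rows(u):
    v=np.where(m[:,u])[0]; return v.min(),v.max()+1
for u in(200,270,370,440):
    a,b=rows(u); print(u,a,b,onz(c,u,a,.088)[:2].round(4),onz(c,u,b,.088)[:2].round(4))
print("bar ends",onz(c,175,184,.088).round(4),onz(c,467,182,.088).round(4))
print("tab tops",[ (q,onz(c,*q,.123)[:2].round(4)) for q in((294,166),(347,165),(294,216),(348,216))])
print("corners",[onz(c,*q,.082)[:2].round(4) for q in((186,98),(453,96),(440,256),(205,256))])
b=cv2.inRange(h,(105,150,50),(125,255,255)); b[120:]=0
for u in(200,320,440):
    v=np.where(b[:,u])[0]; print("strip",u,v.min(),v.max(),onz(c,u,v.min(),.012)[:2].round(4))
```

```text
[ 347  163  121   53 3246] [405.4 182.7]
[ 173  166  122   51 3331] [236.7 185.2]
200 172 198 [ 0.5291 -0.3762] [ 0.5527 -0.3794]
270 171 198 [ 0.5301 -0.3154] [ 0.5545 -0.3171]
370 170 196 [ 0.5318 -0.2297] [ 0.5552 -0.2293]
440 169 195 [ 0.5325 -0.169 ] [ 0.5561 -0.1671]
bar ends [ 0.5391 -0.4     0.088 ] [ 0.5448 -0.1439  0.088 ]
tab tops [((294, 166), array([ 0.5184, -0.2916])), ((347, 165), array([ 0.5188, -0.2522])), ((294, 216), array([ 0.5583, -0.2937])), ((348, 216), array([ 0.5595, -0.2516]))]
corners [array([ 0.467 , -0.3821]), array([ 0.4718, -0.1603]), array([ 0.62  , -0.1594]), array([ 0.6133, -0.3853])]
strip 200 88 97 [ 0.4585 -0.3935]
strip 320 85 93 [ 0.4601 -0.2702]
strip 440 84 94 [ 0.4617 -0.1471]
```

Emit:
play_rows([
  [[2,0,-40],[0,0,0.015],1],
  [[2,0,-80],[0,0,0.015],1],
  [[2,0,-110],[0,0,0.015],1],
  [[2,0,-125],[0,0,0.015],1],
  [[2,0,-125],[0,0,0.015],1],
  [[2,0,-125],[0,0,0.015],0],
  [[2,0,-125],[0,0,0.015],0],
  [[2,0,-125],[0,0,0.015],0],
  [[2,0,-125],[0,0,0.015],0],
  [[2,0,-125],[0,0,0.015],0],
  [[2,0,-125],[0,0,0.015],0],
  [[2,0,-125],[0,0,0.015],0],
  [[2,0,-125],[0,0,0.015],0],
])

```text
time: 4.08
ee_pos: [0.545, -0.2726, 0.1128]
orientation: [[0.013, 1.0, 0.004], [1.0, -0.013, -0.001], [-0.001, 0.004, -1.0]]
ft_force: [-0.7, 1.5, 9.9]
gripper_width: 0.316
```

Emit:
play_rows([
  [[0,0,5],[0,0,0],0],
  [[0,0,10],[0,0,0],0],
  [[0,0,20],[0,0,0],0],
  [[0,0,35],[0,0,0],0],
  [[0,0,35],[0,0,0],0],
])

```text
time: 4.7
ee_pos: [0.5447, -0.2727, 0.1472]
orientation: [[0.013, 1.0, 0.003], [1.0, -0.013, -0.001], [-0.001, 0.003, -1.0]]
ft_force: [1.0, -0.4, -3.3]
gripper_width: 0.319
```

Run:
```python
from h import *
o=sensors.observe();print(o['joints'].round(3),o['ee_pos'],o["ft_force"])
c=cam("side"); save("s2",cv2.resize(c["img"][80:230,250:450],(800,600)))
```

```text
[-0.464  0.382 -0.18   1.006 -0.    -0.451] [ 0.54470758 -0.27268475  0.14724   ] [ 0.97986814 -0.36306877 -3.33216252]
```

View pics/s2.png

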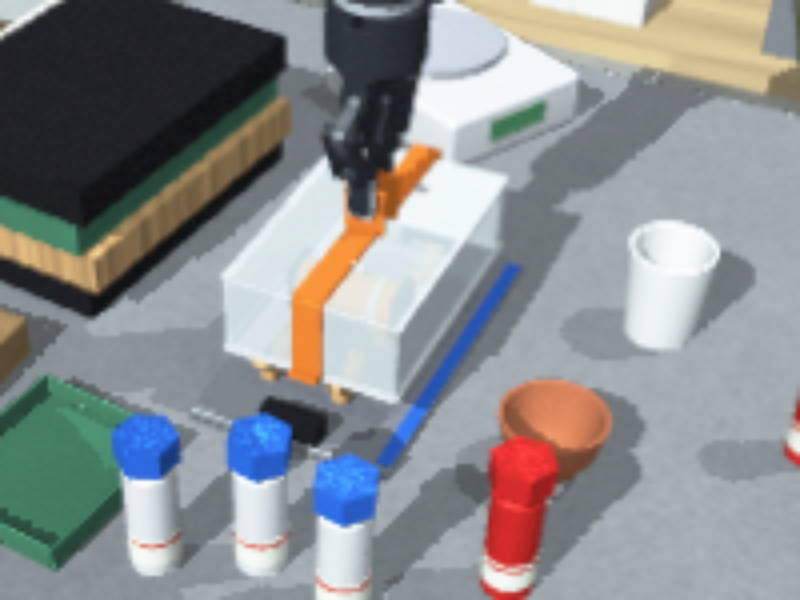

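The cover is off the plate, level, with both hooks free. Carrying it high over the bottles to the pad.

Emit:
play_rows([
  [[0,0,40],[0,0,0],0],
  [[0,0,80],[0,0,0],0],
  [[0,15,115],[0,0,0],0],
  [[0,45,128],[0,0,0],0],
  [[0,85,128],[0,0,0],0],
  [[0,130,128],[0,0,0],0],
  [[0,175,128],[0,0,0],0],
  [[0,220,128],[0,0,-0.02],0],
  [[0,265,128],[0,0,-0.04],0],
  [[0,310,128],[0,0,-0.06],0],
  [[0,355,128],[0,0,-0.08],0],
  [[-3,400,128],[0,0,-0.1],0],
  [[-6,445,128],[0,0,-0.1],0],
  [[-9,490,128],[0,0,-0.1],0],
  [[-11,525,128],[0,0,-0.1],0],
  [[-11,545,120],[0,0,-0.1],0],
  [[-11,549,100],[0,0,-0.1],0],
  [[-11,549,60],[0,0,-0.1],0],
  [[-11,549,20],[0,0,-0.1],0],
  [[-11,549,20],[0,0,-0.1],0],
])

```text
time: 7.25
ee_pos: [0.5298, 0.2748, 0.1614]
orientation: [[0.113, 0.994, -0.007], [0.994, -0.113, -0.004], [-0.005, -0.006, -1.0]]
ft_force: [0.1, -0.8, -1.7]
gripper_width: 0.319
```

Run:
```python
from h import *
o=sensors.observe();print(o['joints'].round(3),o['ee_pos'],o["ft_force"])
c=cam("side"); save("s3",c["img"][150:400,100:450])
```

```text
[ 0.479  0.359 -0.179  1.041 -0.     0.592] [0.52975335 0.27482779 0.16141619] [ 0.05472509 -0.7591423  -1.66532548]
```

View pics/s3.png

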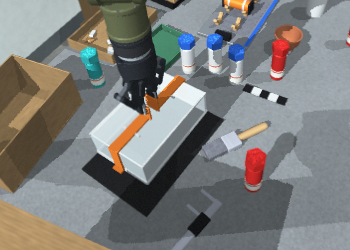

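Emit:
play_rows([
  [[0,0,-15],[0,0,0],0],
  [[0,0,-30],[0,0,0],0],
  [[0,0,-40],[0,0,0],0],
  [[0,0,-47],[0,0,0],0],
  [[0,0,-51],[0,0,0],0],
  [[0,0,-54],[0,0,0],0],
  [[0,0,-54],[0,0,0],0],
])

```text
time: 8.18
ee_pos: [0.5325, 0.2769, 0.1113]
orientation: [[0.113, 0.994, 0.0], [0.994, -0.113, 0.0], [0.0, 0.0, -1.0]]
ft_force: [-0.6, 0.4, -3.2]
gripper_width: 0.316
```

Emit:
play_rows([
  [[0,0,-2],[0,0,0],0],
  [[0,0,-4],[0,0,0],0],
  [[0,0,-4],[0,0,0],0],
  [[0,0,-4],[0,0,0],1],
  [[0,0,-4],[0,0,0],1],
  [[0,0,-4],[0,0,0],1],
  [[0,0,-4],[0,0,0],1],
  [[0,0,-4],[0,0,0],1],
  [[0,0,-4],[0,0,0],1],
  [[0,0,-4],[0,0,0],1],
  [[0,0,-4],[0,0,0],1],
])

```text
time: 9.55
ee_pos: [0.5325, 0.2769, 0.1073]
orientation: [[0.113, 0.994, 0.0], [0.994, -0.113, 0.0], [0.0, 0.0, -1.0]]
ft_force: [0.8, 0.8, 0.1]
gripper_width: 0.997
```

Side view: the cover is level over the pad, and the force reading confirms it was set down and let go. Moving up and across to the cartridge.

Emit:
play_rows([
  [[0,0,25],[0,0,0],1],
  [[0,0,60],[0,0,0],1],
  [[0,0,110],[0,0,0.02],1],
  [[0,-50,130],[0,0,0.05],1],
  [[3,-110,130],[0,0,0.098],1],
  [[6,-170,130],[0,0,0.098],1],
  [[9,-230,130],[0,0,0.098],1],
  [[12,-290,130],[0,0,0.098],1],
  [[15,-350,130],[0,0,0.098],1],
  [[18,-410,130],[0,0,0.098],1],
  [[21,-470,130],[0,0,0.098],1],
  [[24,-520,120],[0,0,0.098],1],
  [[24,-549,100],[0,0,0.098],1],
  [[24,-549,93],[0,0,0.098],1],
  [[24,-549,93],[0,0,0.098],1],
])

```text
time: 11.42
ee_pos: [0.556, -0.2713, 0.1997]
orientation: [[0.015, 1.0, -0.001], [1.0, -0.015, 0.001], [0.001, -0.001, -1.0]]
ft_force: [-0.1, 0.6, 0.2]
gripper_width: 0.995
```

Run:
```python
from h import *
o=sensors.observe();print(o['joints'].round(3),o['ee_pos'],np.arctan2(o['orientation'][1,0],o['orientation'][0,0]))
c=cam("wrist"); np.save("w2.npy",c,allow_pickle=True); s=cam("scene"); np.save("sc2.npy",s,allow_pickle=True)
m=np.zeros((600,800,3),np.uint8); m[:400,:640]=c["img"]; m[400:600,:280]=s["img"][200:400,240:520]; m[400:,280:600]=cv2.resize(s["img"][120:220,180:340],(320,200))
save("m2",m)
```

```text
[-4.54e-01  3.70e-01 -7.30e-02  1.13e+00  1.00e-03 -4.40e-01] [ 0.55597803 -0.27128752  0.19966606] 1.5561005202280356
```

View pics/m2.png

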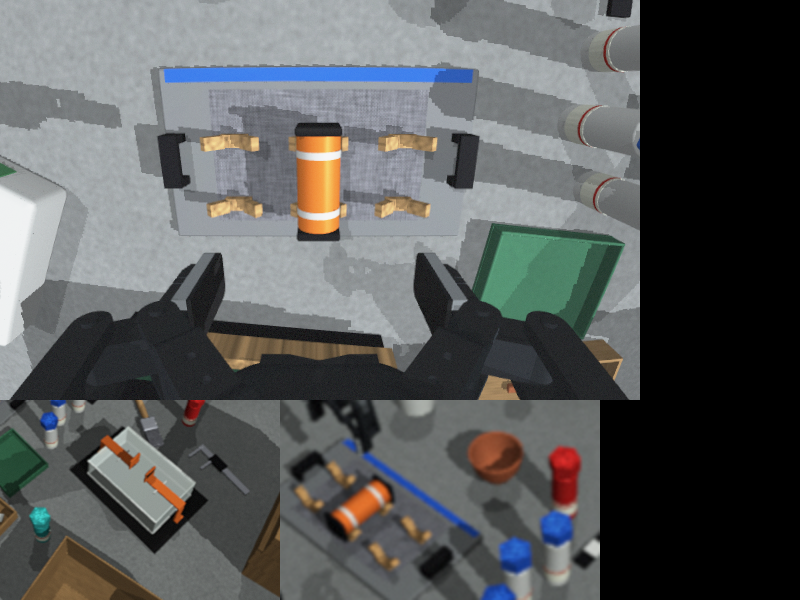

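The cover stands squarely on the pad and the case is open. The cartridge is at (319,182), the V blocks at (230,142)/(235,207) and (407,143)/(403,208), and the catches at (174,160)/(463,160).

Run:
```python
from h import *
c=np.load("w2.npy",allow_pickle=True).item(); h=cv2.cvtColor(c["img"],cv2.COLOR_RGB2HSV)
b=cv2.inRange(h,(105,130,100),(125,255,255)); b[100:]=0
L=np.array([onz(c,u,np.where(b[:,u])[0].min(),.0105)[:2] for u in range(170,470,10) if b[:,u].any()]); k=np.polyfit(L[:,1],L[:,0],1); print("strip -x edge slope",k)
ys=[onz(c,*q,.011)[:2].round(4) for q in((164,76),(473,76))]; print("strip ends",ys)
print("plate",[onz(c,*q,.010)[:2].round(4) for q in((152,69),(477,69),(180,236),(462,236))])
print("catch inner top",[onz(c,*q,.0305)[:2].round(4) for q in((181,134),(190,187),(452,187),(458,134))])
m=cv2.inRange(h,(6,170,150),(20,255,255)); n,l,st,ce=cv2.connectedComponentsWithStats(m); 
for i in range(1,n):
    if st[i][4]>300: print("org",st[i],onz(c,*ce[i],.06).round(4))
print("cart ends", onz(c,319,123,.065).round(4), onz(c,318,235,.065).round(4), "sides",[onz(c,u,180,.046)[:2].round(4) for u in(297,341)])
g=cv2.inRange(h,(60,80,20),(90,255,255)); g[:215]=0;g[:,:450]=0
s=np.load("sc2.npy",allow_pickle=True).item(); hs=cv2.cvtColor(s["img"],cv2.COLOR_RGB2HSV); m=cv2.inRange(hs,(60,80,20),(85,255,255)); n,l,st,ce=cv2.connectedComponentsWithStats(m)
i=max((i for i in range(1,n) if ce[i][0]>200),key=lambda i:st[i][4]); ct=cv2.findContours((l==i).astype(np.uint8),0,1)[0][0]; q=cv2.boxPoints(cv2.minAreaRect(ct)); q2=cv2.approxPolyDP(cv2.convexHull(ct),5,True)[:,0]; P=np.array([onz(s,*p,.022)[:2] for p in q2]); print(P.round(3),P.mean(0))
print("tray wrist",[onz(c,*p,.022)[:2].round(4) for p in((490,223),(625,243))])
```

```text
strip -x edge slope [0.01431681 0.46329163]
strip ends [array([ 0.4635, -0.4141]), array([ 0.4674, -0.1284])]
plate [array([ 0.4568, -0.4252]), array([ 0.4611, -0.1247]), array([ 0.6252, -0.4213]), array([ 0.6297, -0.1202])]
catch inner top [array([ 0.515 , -0.3966]), array([ 0.5651, -0.3946]), array([ 0.5686, -0.146 ]), array([ 0.5185, -0.1456])]
org [297 136  29  16 399] [ 0.5213 -0.2786  0.06  ]
org [ 298  159   27   54 1337] [ 0.5569 -0.2792  0.06  ]
org [331 159   9  52 384] [ 0.5558 -0.2587  0.06  ]
org [299 216  40  18 442] [ 0.5935 -0.2743  0.06  ]
cart ends [ 0.5043 -0.2716  0.065 ] [ 0.6002 -0.2737  0.065 ] sides [array([ 0.5556, -0.2917]), array([ 0.5561, -0.2528])]
[[ 0.623 -0.076]
 [ 0.649  0.073]
 [ 0.77   0.054]
 [ 0.748 -0.096]] [ 0.69746673 -0.01103345]
tray wrist [array([ 0.6101, -0.0983]), array([0.638 , 0.0634])]
```

Emit:
play_rows([
  [[0,-1,-45],[0,0,0],1],
  [[0,-1,-90],[0,0,0],1],
  [[0,-1,-125],[0,0,0],1],
  [[0,-1,-145],[0,0,0],1],
  [[0,-1,-151],[0,0,0],1],
  [[0,-1,-151],[0,0,0],0],
  [[0,-1,-151],[0,0,0],0],
  [[0,-1,-151],[0,0,0],0],
  [[0,-1,-151],[0,0,0],0],
  [[0,-1,-151],[0,0,0],0],
  [[0,-1,-151],[0,0,0],0],
  [[0,-1,-140],[0,0,0],0],
  [[0,-1,-100],[0,0,0],0],
  [[0,-1,-50],[0,0,0],0],
  [[0,-1,0],[0,0,0],0],
  [[0,-1,0],[0,0,0],0],
])

```text
time: 13.52
ee_pos: [0.5592, -0.2748, 0.2061]
orientation: [[0.015, 1.0, 0.008], [1.0, -0.015, -0.005], [-0.004, 0.008, -1.0]]
ft_force: [0.7, -1.0, -1.4]
gripper_width: 0.422
```

Emit:
play_rows([
  [[0,0,0],[0,0,-0.1],0],
  [[20,40,0],[0,0,-0.28],0],
  [[40,80,0],[0,0,-0.46],0],
  [[60,120,0],[0,0,-0.64],0],
  [[80,160,0],[0,0,-0.82],0],
  [[100,200,0],[0,0,-1.0],0],
  [[120,230,0],[0,0,-1.18],0],
  [[140,255,0],[0,0,-1.36],0],
  [[142,261,0],[0,0,-1.54],0],
  [[142,261,0],[0,0,-1.7],0],
  [[142,261,-40],[0,0,-1.726],0],
  [[142,261,-90],[0,0,-1.726],0],
  [[142,261,-130],[0,0,-1.726],0],
  [[142,261,-155],[0,0,-1.726],0],
  [[142,261,-165],[0,0,-1.726],0],
  [[142,261,-171],[0,0,-1.726],0],
  [[142,261,-171],[0,0,-1.726],0],
])

```text
time: 15.65
ee_pos: [0.6991, -0.0122, 0.0302]
orientation: [[0.986, -0.169, 0.001], [-0.169, -0.986, -0.0], [0.001, -0.0, -1.0]]
ft_force: [0.1, -0.6, -1.7]
gripper_width: 0.42
```

Emit:
play_rows([
  [[0,0,-2],[0,0,0],0],
  [[0,0,-3],[0,0,0],0],
  [[0,0,-3],[0,0,0],0.65],
  [[0,0,-3],[0,0,0],0.65],
  [[0,0,-3],[0,0,0],0.65],
  [[0,0,-3],[0,0,0],0.65],
  [[0,0,10],[0,0,0],0.65],
  [[0,0,50],[0,0,0],0.65],
  [[0,0,110],[0,0,0],1],
  [[0,0,170],[0,0,0],1],
  [[0,0,170],[0,0,0],1],
])

```text
time: 17.02
ee_pos: [0.7023, -0.0121, 0.2072]
orientation: [[0.986, -0.169, 0.012], [-0.169, -0.986, -0.0], [0.012, -0.002, -1.0]]
ft_force: [0.8, 0.7, -0.8]
gripper_width: 1.001
```

Run:
```python
from h import *
o=sensors.observe();print(o['joints'].round(3),o['ee_pos'],o['ft_force'])
# planar fit
J=[(.3142,-.0481,.5995,.2444),(.2462,-.1370,.5639,.2451),(.329,-.049,.6060,.235),(.382,-.18,.6092,.1472),(.359,-.179,.5968,.1614),(.370,-.073,.6186,.1997)]
q=o['joints']; J.append((q[1],q[2],np.hypot(*o['ee_pos'][:2]),o['ee_pos'][2]))
A=[];b=[]
for q2,q3,r_,z in J:
    f=q2-q3
    A+=[[np.sin(q2),np.cos(f),np.sin(f),1,0],[np.cos(q2),-np.sin(f),np.cos(f),0,1]]; b+=[r_,z]
x,res,rk,sv=np.linalg.lstsq(np.array(A),np.array(b),rcond=None); print(x.round(3),res,sv)
c=cam("scene"); save("m3",cv2.resize(c["img"][160:300,200:340],(600,600)))
```

```text
[-0.017  0.515  0.164  1.208 -0.     1.724] [ 0.70225938 -0.01214873  0.20724313] [ 0.80585882  0.7303295  -0.84532423]
[ 0.543  0.446  0.063 -0.007 -0.172] [1.99340378e-05] [4.57640027 3.73865386 0.20525596 0.14989108 0.12012736]
```

View pics/m3.png

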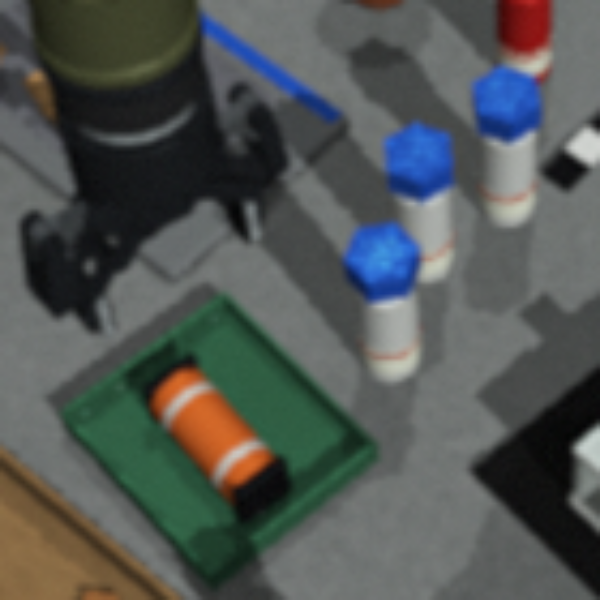

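The cartridge lies flat in the tray. To lay the bottles I'll grip each one tilted at its middle and roll the wrist half a turn, so the arm's wrist geometry is needed. One free-air tilt gives that.

Emit:
play_rows([
  [[-15,-15,50],[0.0,0.0,0],1],
  [[-45,-45,100],[0.15,0.08,0],1],
  [[-75,-75,100],[0.3,0.15,0],1],
  [[-110,-110,100],[0.45,0.22,0],1],
  [[-137,-139,100],[0.6,0.3,0],1],
  [[-137,-139,100],[0.6,0.3,0],1],
  [[-137,-139,100],[0.6,0.3,0],1],
  [[-137,-139,100],[0.6,0.3,0],1],
])

```text
time: 18.08
ee_pos: [0.5619, -0.1498, 0.3003]
orientation: [[0.929, -0.245, -0.277], [-0.053, -0.83, 0.555], [-0.366, -0.501, -0.785]]
ft_force: [-0.8, -0.4, 0.2]
gripper_width: 1.003
```

Run:
```python
from h import *
o=sensors.observe();print(repr(o['joints']),repr(o['ee_pos']),repr(o['orientation']))
```

```text
array([-0.46442401,  0.73764944,  0.54874212,  1.94606468,  0.38075213,
        1.16239174]) array([ 0.5619134 , -0.14978468,  0.30031094]) array([[ 0.92909036, -0.24463066, -0.27739312],
       [-0.05306317, -0.83041689,  0.55460985],
       [-0.36602651, -0.5005633 , -0.78451321]])
```

```bash
cat > kin.py <<'E'
import numpy as np
from scipy.spatial.transform import Rotation as Ro
from scipy.optimize import least_squares
LO=np.array([-2.67,-.69,-1.03,-2.08,-1.42,-3.14]);HI=np.array([2.67,1.73,1.25,2.16,1.45,3.14])
M=np.array([[0,0,1],[0,-1,0],[1,0,0]],float)  # cols: tool x=z_F, y=-y_F, z=x_F
def fr(q):
    p=q[1]-q[2]+q[3]
    G=Ro.from_euler('z',q[0])*Ro.from_euler('y',p); F=G*Ro.from_euler('z',q[4])
    return G.as_matrix(),(F*Ro.from_euler('x',q[5]-np.pi/2)).as_matrix()@M
def fk(q,k):
    A,B,E,C,D,m,n=k; G,T=fr(q); f=q[1]-q[2]
    w=Ro.from_euler('z',q[0]).as_matrix()@[C+A*np.sin(q[1])+B*np.cos(f)+E*np.sin(f),0,D+A*np.cos(q[1])-B*np.sin(f)+E*np.cos(f)]
    return w+G[:,0]*m+T[:,2]*n,T
def ik(pos,T,k,q0):
    def e(q):
        P,R=fk(q,k); return np.r_[(P-pos)*5,Ro.from_matrix(R.T@T).as_rotvec()]
    best=None
    for s in range(12):
        x0=np.clip(q0 if s==0 else q0+np.random.default_rng(s).normal(0,.6,6),LO+.01,HI-.01)
        r=least_squares(e,x0,bounds=(LO,HI))
        if best is None or r.cost<best.cost: best=r
        if best.cost<1e-8: break
    return best.x,np.sqrt(2*best.cost)
E
python3 - <<'E'
from kin import *
D=[((-1.22301,.314214,-.048067,1.2102,0,1.5708),(.20430895,-.5635596,.24444694)),
((-.975654,.246205,-.13702,1.188378,.0005,1.4547),(.31626897,-.46684688,.24507767)),
((-.466,.329,-.049,1.193,0,-.436),(.54122855,-.27255378,.23496242)),
((-.464,.382,-.18,1.006,0,-.451),(.54470758,-.27268475,.14724)),
((.479,.359,-.179,1.041,0,.592),(.52975335,.27482779,.16141619)),
((-.454,.370,-.073,1.13,.001,-.44),(.55597803,-.27128752,.19966606)),
((-.017,.515,.164,1.208,0,1.724),(.70225938,-.01214873,.20724313)),
((-.46442401,.73764944,.54874212,1.94606468,.38075213,1.16239174),(.5619134,-.14978468,.30031094))]
f=lambda k:np.concatenate([fk(np.array(q),k)[0]-p for q,p in D]+[[1e-3*k[3],1e-3*k[2]]])
r=least_squares(f,[.54,.45,0,0,.3,.1,.35]); print(r.x.round(4),np.abs(r.fun).max()); np.save("k.npy",r.x)
print(fk(np.array(D[-1][0]),r.x)[1].round(3))
E
```

```text
[0.5222 0.4403 0.0751 0.0006 0.2843 0.1338 0.317 ] 0.0003683585516502941
[[ 0.929 -0.245 -0.277]
 [-0.053 -0.83   0.555]
 [-0.366 -0.501 -0.785]]
```

```bash
cat > plan.py <<'E'
from kin import *
k=np.load("k.npy"); qn=np.array([-.2,.5,.2,1.0,.3,1.0])
B=[(.441,.003),(.510,-.009),(.579,.022)]
yaw=-.0145; C0=np.array([.543,-.272,0]); Rc=Ro.from_euler('z',yaw).as_matrix()
cr=[C0+Rc@[.015,y,.046] for y in(-.08,0,.08)]
def Tinit(al,phi,s):
    h=np.array([np.cos(al),np.sin(al),0]); z=np.array([0,0,1.]); a=h*np.sin(phi)-z*np.cos(phi); x=s*np.cross(z,h)
    return np.c_[x,np.cross(a,x),a]
def Tfin(phi,s):
    hx,hy=Rc[:,0],Rc[:,1]; a=hx*np.cos(phi)-np.array([0,0,np.sin(phi)]); x=-s*hy
    return np.c_[x,np.cross(a,x),a]
E
python3 - <<'E'
from plan import *
phi=np.radians(60)
for s in(1,-1):
    T=Tfin(phi,s)
    for c in cr:
        q,e=ik(c+T[:,2]*.005,T,k,qn); print("fin",s,q.round(2),round(e,4))
for al in(-90,-60,-30,0,30,60,90):
  for s in(1,-1):
    T=Tinit(np.radians(al),phi,s); o=[]
    for b in B:
        q,e=ik(np.array([*b,.047])+T[:,2]*.005,T,k,qn); o.append((q.round(2).tolist(),round(e,3)))
    print(al,s,"camup" if -T[2,1]>0 else "camdn",*[x if x[1]<.01 else x[1] for x in o])
E
```

```text
fin 1 [-0.72  0.36 -0.66  0.14  0.33  2.51] 0.0
fin 1 [-0.59  0.28 -0.78  0.05  0.28  2.63] 0.0
fin 1 [-0.44  0.23 -0.88 -0.01  0.21  2.77] 0.0
fin -1 [-0.72  0.36 -0.66  0.14  0.33 -0.63] 0.0
fin -1 [-0.59  0.28 -0.78  0.05  0.28 -0.51] 0.0
fin -1 [-0.44  0.23 -0.88 -0.01  0.21 -0.37] 0.0
-90 1 camdn ([0.55, 0.74, -0.39, 1.18, -0.83, 2.46], np.float64(0.0)) ([0.47, 0.79, -0.26, 1.19, -0.88, 2.37], np.float64(0.0)) ([0.47, 0.89, -0.04, 1.31, -0.88, 2.36], np.float64(0.0))
-90 -1 camup ([0.55, 0.74, -0.39, 1.18, -0.83, -0.68], np.float64(0.0)) ([0.47, 0.79, -0.26, 1.19, -0.88, -0.77], np.float64(0.0)) ([0.47, 0.89, -0.04, 1.31, -0.88, -0.78], np.float64(0.0))
-60 1 camdn ([0.66, 0.49, -0.86, 0.46, -1.03, 1.84], np.float64(0.0)) ([0.54, 0.5, -0.8, 0.3, -1.05, 1.6], np.float64(0.0)) ([0.52, 0.58, -0.63, 0.36, -1.05, 1.57], np.float64(0.0))
-60 -1 camup ([0.66, 0.49, -0.86, 0.46, -1.03, -1.3], np.float64(0.0)) ([0.54, 0.5, -0.8, 0.3, -1.05, -1.54], np.float64(0.0)) ([0.52, 0.58, -0.63, 0.36, -1.05, -1.57], np.float64(0.0))
-30 1 camdn 0.29 0.251 0.121
-30 -1 camup 0.797 0.69 0.623
0 1 camdn 0.637 0.516 0.383
0 -1 camup 0.637 0.516 0.386
30 1 camdn 0.3 0.225 0.173
30 -1 camup 0.3 0.225 0.173
60 1 camdn ([-0.65, 0.48, -0.87, 0.43, 1.03, -1.81], np.float64(0.0)) ([-0.58, 0.52, -0.76, 0.38, 1.04, -1.67], np.float64(0.0)) ([-0.45, 0.54, -0.72, 0.17, 1.04, -1.42], np.float64(0.0))
60 -1 camup ([-0.65, 0.48, -0.87, 0.43, 1.03, 1.33], np.float64(0.0)) ([-0.58, 0.52, -0.76, 0.38, 1.04, 1.47], np.float64(0.0)) ([-0.45, 0.54, -0.72, 0.17, 1.04, 1.73], np.float64(0.0))
90 1 camdn ([-0.54, 0.74, -0.4, 1.16, 0.83, -2.45], np.float64(0.0)) ([-0.5, 0.81, -0.23, 1.23, 0.86, -2.4], np.float64(0.0)) ([-0.4, 0.85, -0.11, 1.21, 0.92, -2.28], np.float64(0.0))
90 -1 camup ([-0.54, 0.74, -0.4, 1.16, 0.83, 0.69], np.float64(0.0)) ([-0.5, 0.81, -0.23, 1.23, 0.86, 0.74], np.float64(0.0)) ([-0.4, 0.85, -0.11, 1.21, 0.92, 0.86], np.float64(0.0))
```

```bash
cat >> plan.py <<'E'
def show(o,way,q0=None):
    """way: list of (name,pos,T): prints shift mm, rotvec from current pose, and IK"""
    q=o['joints'] if q0 is None else q0
    for n,p,T in way:
        rv=Ro.from_matrix(T@o['orientation'].T).as_rotvec(); q,e=ik(p,T,k,q)
        print(n,((p-o['ee_pos'])*1000).round(1),rv.round(3),q.round(2),round(e,4))
E
python3 - <<'E'
from plan import *; from h import sensors
o=sensors.observe(); phi=np.radians(60)
b=np.array([.579,.022,.047]); T=Tinit(np.radians(105),phi,-1); a=T[:,2]; g=b+a*.005
show(o,[("hi",g-a*.1+[0,0,.12],T),("pre",g-a*.09,T),("grasp",g,T),("lift",g+[0,0,.2],T)])
TF=Tfin(phi,-1); rel=Ro.from_matrix(TF@T.T).as_rotvec(); print("T->TF",rel)
q=ik(g+[0,0,.2],T,k,o['joints'])[0]; p0=g+[0,0,.2]; p1=cr[0]+TF[:,2]*.005+[0,0,.2]
for t in np.linspace(0,1,7):
    Tt=Ro.from_rotvec(rel*t).as_matrix()@T; q,e=ik(p0+(p1-p0)*t,Tt,k,q); print(q.round(2),round(e,4),"approach",Tt[:,2].round(2))
E
```

```text
hi [ 38.4  92.3 -85.8] [ 0.51  -0.318  0.219] [-0.45  0.93  0.45  1.94  0.72  0.53] 0.0
pre [  36.1  100.7 -210.8] [ 0.51  -0.318  0.219] [-0.44  1.03  0.35  1.74  0.72  0.53] 0.0
grasp [  16.   176.  -255.8] [ 0.51  -0.318  0.219] [-0.35  0.98  0.15  1.52  0.79  0.62] 0.0
lift [ 16.  176.  -55.8] [ 0.51  -0.318  0.219] [-0.35  0.78  0.25  1.83  0.79  0.62] 0.0
T->TF [-1.02242801 -1.31263885  1.00328793]
[-0.35  0.78  0.25  1.83  0.79  0.62] 0.0 approach [-0.22  0.84 -0.5 ]
[-0.38  0.7   0.28  1.75  0.6   0.49] 0.0 approach [-0.22  0.7  -0.68]
[-0.41  0.6   0.23  1.61  0.44  0.33] 0.0 approach [-0.16  0.54 -0.83]
[-0.45  0.46  0.11  1.42  0.32  0.14] 0.0 approach [-0.04  0.37 -0.93]
[-0.51  0.32 -0.06  1.18  0.24 -0.08] 0.0 approach [ 0.12  0.21 -0.97]
[-0.59  0.2  -0.25  0.91  0.24 -0.35] 0.0 approach [ 0.31  0.08 -0.95]
[-0.72  0.12 -0.43  0.61  0.33 -0.63] 0.0 approach [ 0.5  -0.01 -0.87]
```

Emit:
play_rows([
  [[10,25,-20],[0.12,-0.08,0.05],0.65],
  [[20,50,-45],[0.25,-0.16,0.11],0.65],
  [[30,75,-70],[0.38,-0.24,0.165],0.65],
  [[38,92,-86],[0.51,-0.318,0.219],0.65],
  [[38,92,-86],[0.51,-0.318,0.219],0.65],
  [[37,95,-130],[0.51,-0.318,0.219],0.65],
  [[37,98,-170],[0.51,-0.318,0.219],0.65],
  [[36,98,-200],[0.51,-0.318,0.219],0.65],
  [[36,98,-209],[0.51,-0.318,0.219],0.65],
  [[36,98,-209],[0.51,-0.318,0.219],0.65],
])

```text
time: 19.32
ee_pos: [0.5982, -0.0531, 0.0922]
orientation: [[0.966, 0.128, -0.224], [0.258, -0.484, 0.836], [-0.001, -0.866, -0.5]]
ft_force: [0.5, 0.3, 0.3]
gripper_width: 0.65
```

Run:
```python
from h import *
o=sensors.observe();print(o['joints'].round(3),o['ee_pos'],o['ft_force'])
c=cam("wrist"); np.save("w4.npy",c,allow_pickle=True); s=cam("side"); S=cam("scene");np.save("sd4.npy",s,allow_pickle=True)
m=np.zeros((600,800,3),np.uint8); m[:400,:640]=c["img"]; m[400:,:320]=cv2.resize(s["img"][130:255,220:420],(320,200)); m[400:,320:640]=cv2.resize(S["img"][130:255,200:400],(320,200))
save("m4",m); print(c["xyz"])
```

```text
[-0.444  1.03   0.363  1.747  0.72   0.532] [ 0.59821718 -0.05313644  0.09217629] [0.47066888 0.26593047 0.32960137]
[ 0.6168163  -0.12486837  0.22340291]
```

View pics/m4.png

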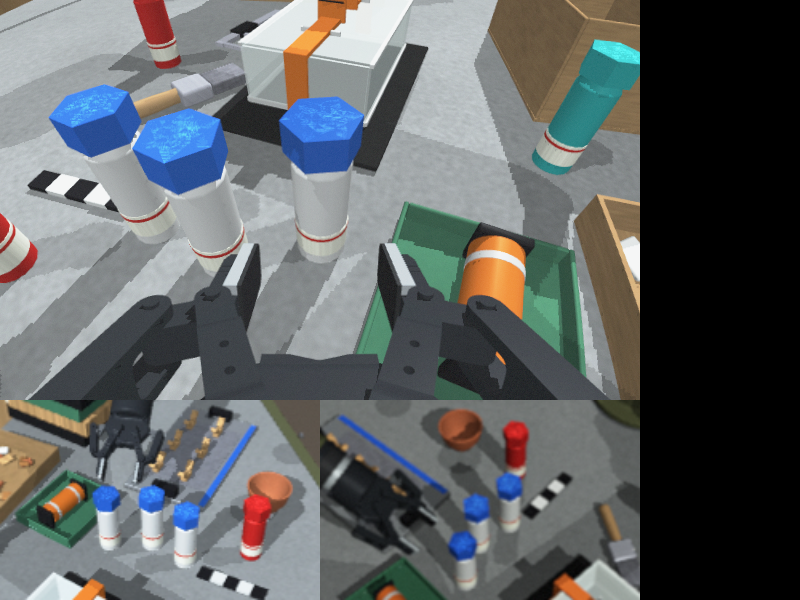

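Wrist view: bottle 3's cap top is at (322,117), bottle 2's at (185,138) and bottle 1's at (96,103), all standing with the jaws aligned on bottle 3. The cartridge is in the tray.

Run:
```python
from h import *
c=np.load("w4.npy",allow_pickle=True).item()
for n,t,l,r in(("3",(321.5,117),(297,215),(347,215)),("2",(183,139),(191,235),(243,228)),("1",(96,103),(122,205),(170,195))):
    print(n,"cap",onz(c,*t,.120)[:2].round(4))
    # body sides: tangent planes -> axis via bisector, at horizontal distance from known radius
    p,d1=ray(c,*l); p,d2=ray(c,*r); h1,h2=[d[:2]/np.linalg.norm(d[:2]) for d in(d1,d2)]; m=(h1+h2); m/=np.linalg.norm(m)
    D=.019/np.sqrt((1-h1@h2)/2); print("  body",(p[:2]+m*D).round(4))
```

```text
3 cap [0.5793 0.0205]
  body [0.578  0.0289]
2 cap [ 0.5163 -0.0155]
  body [5.02e-01 2.00e-04]
1 cap [0.4456 0.0022]
  body [0.4228 0.0172]
```

Emit:
play_rows([
  [[-5,20,-12],[0,0,0],0.65],
  [[-10,38,-23],[0,0,0],0.65],
  [[-15,58,-35],[0,0,0],0.65],
  [[-19,71,-43],[0,0,0],0.65],
  [[-20,77,-47],[0,0,0],0.65],
  [[-20,77,-47],[0,0,0],0.65],
  [[-20,77,-47],[0,0,0],0],
  [[-20,77,-47],[0,0,0],0],
  [[-20,77,-47],[0,0,0],0],
  [[-20,77,-47],[0,0,0],0],
  [[-20,77,-47],[0,0,0],0],
])

```text
time: 20.85
ee_pos: [0.5781, 0.0234, 0.044]
orientation: [[0.966, 0.127, -0.223], [0.257, -0.482, 0.838], [-0.001, -0.867, -0.498]]
ft_force: [1.4, -3.2, 5.6]
gripper_width: 0.424
```

Emit:
play_rows([
  [[0,0,20],[0,0,0],0],
  [[0,0,70],[0,0,0],0],
  [[0,0,120],[0,0,0],0],
  [[0,-10,170],[0,0,0],0],
  [[0,-35,200],[-0.09,-0.11,0.08],0],
  [[0,-70,200],[-0.18,-0.23,0.18],0],
  [[0,-105,200],[-0.27,-0.35,0.27],0],
  [[0,-140,200],[-0.36,-0.47,0.36],0],
  [[-3,-175,200],[-0.45,-0.58,0.45],0],
  [[-5,-210,200],[-0.55,-0.7,0.54],0],
  [[-8,-245,200],[-0.64,-0.82,0.63],0],
  [[-10,-280,200],[-0.73,-0.94,0.72],0],
  [[-13,-310,200],[-0.82,-1.05,0.81],0],
  [[-16,-340,200],[-0.91,-1.17,0.9],0],
  [[-18,-365,190],[-0.98,-1.26,0.96],0],
  [[-20,-377,170],[-1.022,-1.313,1.003],0],
  [[-20,-377,140],[-1.022,-1.313,1.003],0],
  [[-20,-377,110],[-1.022,-1.313,1.003],0],
  [[-20,-377,80],[-1.022,-1.313,1.003],0],
  [[-20,-377,80],[-1.022,-1.313,1.003],0],
])

```text
time: 23.35
ee_pos: [0.555, -0.351, 0.1205]
orientation: [[0.017, 0.869, 0.494], [1.0, -0.017, -0.004], [0.005, 0.494, -0.87]]
ft_force: [-1.3, 0.6, -1.4]
gripper_width: 0.424
```

Run:
```python
from h import *
from plan import *
o=sensors.observe();print(o['joints'].round(3),o['ee_pos'],o['ft_force'],o['gripper_width'])
T=Tfin(np.radians(60),-1); show(o,[("fin",np.array([.558,-.352,.0417]),T)])
c=cam("wrist"); s=cam("side"); S=cam("scene")
m=np.zeros((600,800,3),np.uint8); m[:300,:480]=cv2.resize(c["img"],(480,300)); m[300:,:400]=cv2.resize(s["img"][60:210,250:450],(400,300)); m[300:,400:]=cv2.resize(S["img"][80:230,150:350],(400,300))
save("m5",m)
```

```text
[-0.72   0.238 -0.587  0.34   0.329 -0.634] [ 0.55503879 -0.35098623  0.12045636] [-1.31008931  0.59929067 -1.43070738] 0.4238893767588367
fin [  3.   -1.  -78.8] [-0.005 -0.007  0.002] [-0.72  0.35 -0.66  0.14  0.33 -0.63] 0.0
```

View pics/m5.png

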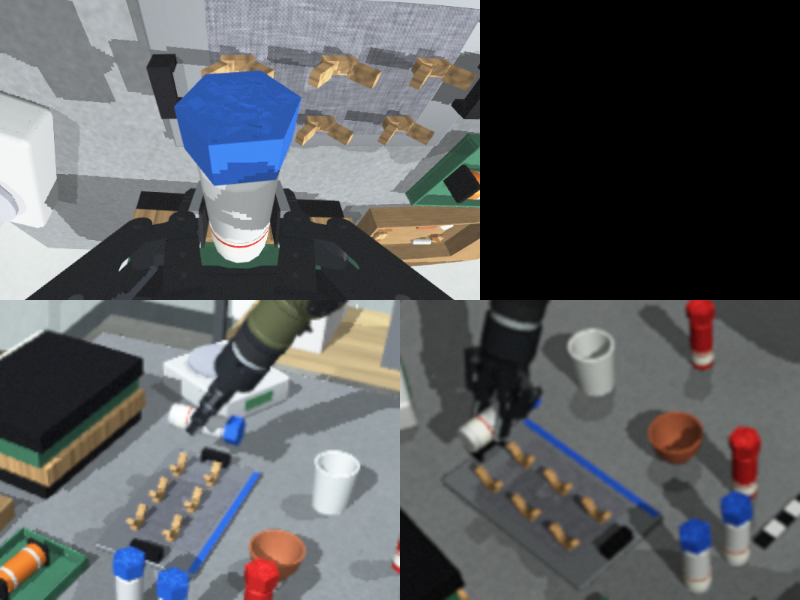

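The bottle is held level over cradle 0, with the foot towards +x and the cap towards the strip. Lowering it.

Emit:
play_rows([
  [[0,0,-25],[0,0,0],0],
  [[0,0,-45],[0,0,0],0],
  [[0,0,-60],[0,0,0],0],
  [[0,0,-70],[0,0,0],0],
  [[0,0,-75],[0,0,0],0],
  [[0,0,-78],[0,0,0],0],
  [[0,0,-78],[0,0,0],0],
])

```text
time: 24.38
ee_pos: [0.5577, -0.3532, 0.0455]
orientation: [[0.017, 0.867, 0.498], [1.0, -0.015, -0.007], [0.001, 0.498, -0.867]]
ft_force: [0.9, 0.0, -1.1]
gripper_width: 0.424
```

Emit:
play_rows([
  [[0,0,-2],[0,0,0],0],
  [[0,0,-4],[0,0,0],0],
  [[0,0,-4],[0,0,0],0],
])

```text
time: 24.75
ee_pos: [0.559, -0.3521, 0.0436]
orientation: [[0.015, 0.865, 0.502], [1.0, -0.014, -0.005], [0.003, 0.502, -0.865]]
ft_force: [-5.2, 6.8, 12.5]
gripper_width: 0.429
```

Emit:
play_rows([
  [[0,0,1],[0,0,0],0.7],
  [[0,0,1],[0,0,0],0.7],
  [[0,0,1],[0,0,0],0.7],
  [[0,0,1],[0,0,0],0.7],
  [[-6,0,11],[0,0,0],0.7],
  [[-20,0,35],[0,0,0],0.7],
  [[-45,0,80],[0,0,0],0.7],
  [[-70,0,125],[0,0,0],0.7],
  [[-70,0,160],[0,0,0],0.7],
  [[-70,0,160],[0,0,0],0.7],
])

```text
time: 26.0
ee_pos: [0.4887, -0.3551, 0.2062]
orientation: [[0.017, 0.864, 0.503], [1.0, -0.013, -0.012], [-0.004, 0.503, -0.864]]
ft_force: [-0.2, 0.1, -0.8]
gripper_width: 0.698
```

Run:
```python
from h import *
from plan import *
o=sensors.observe();print(o['joints'].round(3),o['ee_pos'],o['ft_force'])
c=cam("wrist"); S=cam("scene"); np.save("w6.npy",c,allow_pickle=True)
m=np.zeros((600,800,3),np.uint8); m[:400,:640]=c["img"]; m[400:,:400]=cv2.resize(S["img"][110:210,150:350],(400,200)); m[400:,400:]=S["img"][200:400,240:640]
save("m6",m)
phi=np.radians(60); b=np.array([.513,-.012,.047]); T=Tinit(np.radians(90),phi,-1); a=T[:,2]; g=b+a*.005
show(o,[("hi",g-a*.1+[0,0,.12],T),("pre",g-a*.09,T),("grasp",g,T)])
TF=Tfin(phi,-1); print("T->TF",Ro.from_matrix(TF@T.T).as_rotvec(), (cr[1]+TF[:,2]*.005-g)*1000)
```

```text
[-0.817  0.061 -0.576  0.547  0.366 -0.728] [ 0.48872143 -0.35507494  0.20621631] [-0.15636246  0.07786217 -0.77106314]
hi [ 24.3 260.8   8.3] [ 1.223  1.197 -1.198] [-0.62  0.7   0.02  1.69  0.78  0.61] 0.0
pre [  24.3  269.5 -116.7] [ 1.223  1.197 -1.198] [-0.61  0.83 -0.06  1.46  0.79  0.62] 0.0
grasp [  24.3  347.4 -161.7] [ 1.223  1.197 -1.198] [-0.5   0.81 -0.22  1.24  0.86  0.74] 0.0
T->TF [-1.21602016 -1.19851448  1.19851448] [  47.49816034 -264.58386813   -2.83012702]
```

View pics/m6.png

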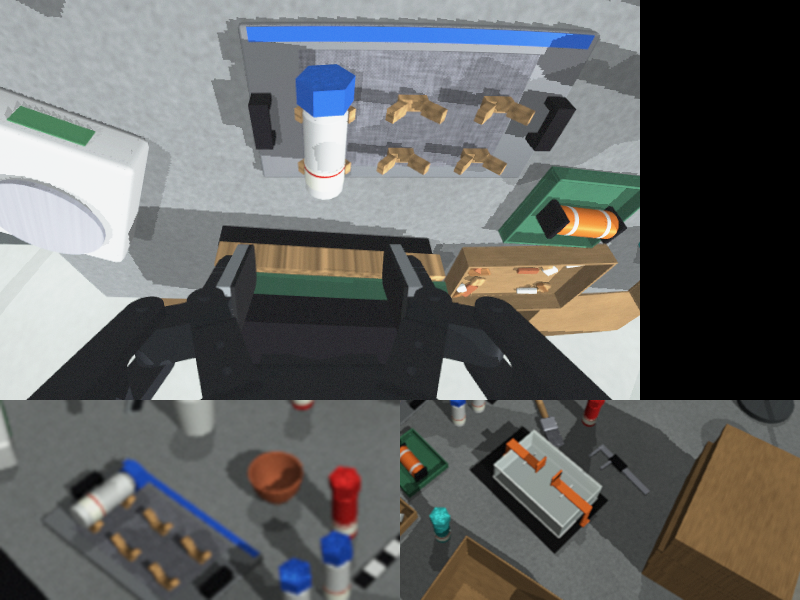

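Bottle lies in cradle 0 (cap end at (325,85), foot at (325,190)); the cover is still on the pad. Going to bottle 2.

Emit:
play_rows([
  [[0,10,0],[0.1,0.1,-0.1],0.65],
  [[2,30,2],[0.2,0.2,-0.2],0.65],
  [[4,55,4],[0.3,0.3,-0.3],0.65],
  [[6,80,6],[0.4,0.4,-0.4],0.65],
  [[8,105,8],[0.5,0.5,-0.5],0.65],
  [[10,130,8],[0.61,0.6,-0.6],0.65],
  [[12,155,8],[0.71,0.7,-0.7],0.65],
  [[14,180,8],[0.82,0.8,-0.8],0.65],
  [[17,205,8],[0.92,0.9,-0.9],0.65],
  [[20,230,8],[1.02,1.0,-1.0],0.65],
  [[22,250,8],[1.12,1.1,-1.1],0.65],
  [[22,261,8],[1.223,1.197,-1.198],0.65],
  [[22,263,-35],[1.223,1.197,-1.198],0.65],
  [[22,266,-80],[1.223,1.197,-1.198],0.65],
  [[22,269,-110],[1.223,1.197,-1.198],0.65],
  [[22,269,-117],[1.223,1.197,-1.198],0.65],
  [[22,269,-117],[1.223,1.197,-1.198],0.65],
])

```text
time: 28.22
ee_pos: [0.5092, -0.0838, 0.0841]
orientation: [[1.0, -0.004, 0.004], [-0.005, -0.494, 0.869], [-0.001, -0.869, -0.494]]
ft_force: [0.2, -0.5, 0.3]
gripper_width: 0.651
```

```bash
cat > caps.py <<'E'
from h import *
def caps(c,lim=300):
    h=cv2.cvtColor(c["img"],cv2.COLOR_RGB2HSV); m=cv2.inRange(h,(104,150,60),(125,255,255)); n,l,st,ce=cv2.connectedComponentsWithStats(m); out=[]
    for i in range(1,n):
        if st[i][4]<lim: continue
        # hexagon top: brighter than sides
        mm=(l==i)&(h[...,2]>205); mm=cv2.morphologyEx(mm.astype(np.uint8),cv2.MORPH_OPEN,np.ones((3,3)))
        if mm.sum()<50: mm=(l==i).astype(np.uint8)
        x=cv2.moments(cv2.convexHull(np.argwhere(mm)[:,::-1].astype(np.int32))); u,v=x['m10']/x['m00'],x['m01']/x['m00']
        ys,xs=np.where(l==i); out.append((st[i][:4].tolist(),(round(u),round(v)),onz(c,u,v,.12)[:2].round(4),"bbox-mid",onz(c,st[i][0]+st[i][2]/2,st[i][1]+st[i][3]/2,.112)[:2].round(4)))
    return out
E
python3 - <<'E'
from caps import *; from plan import *
o=sensors.observe();print(o['joints'].round(3),o['ee_pos'],o['ft_force'])
c=cam("wrist");np.save("w7.npy",c,allow_pickle=True)
for x in caps(c): print(x)
for x in caps(np.load("w4.npy",allow_pickle=True).item()): print("old",x)
S=cam("scene")
for x in caps(S,100): print("sc",x)
phi=np.radians(60); T=Tinit(np.radians(90),phi,-1); a=T[:,2]
show(o,[("grasp",np.array([.511,-.011,.047])+a*.005,T)])
E
```

```text
[-0.616  0.831 -0.077  1.453  0.793  0.616] [ 0.50915728 -0.08376266  0.08408009] [ 0.17807993 -0.54492397  0.2701455 ]
([158, 79, 83, 75], (194, 99), array([ 0.4417, -0.0011]), 'bbox-mid', array([ 0.4437, -0.0058]))
([280, 88, 88, 80], (317, 109), array([ 0.5082, -0.0121]), 'bbox-mid', array([ 0.5118, -0.0173]))
old ([49, 85, 92, 72], (88, 105), array([ 0.4425, -0.001 ]), 'bbox-mid', array([ 0.4462, -0.0048]))
old ([279, 97, 85, 76], (322, 119), array([0.5799, 0.0186]), 'bbox-mid', array([0.5807, 0.0154]))
old ([133, 109, 95, 85], (177, 135), array([ 0.5113, -0.0134]), 'bbox-mid', array([ 0.5128, -0.0167]))
sc ([111, 0, 76, 29], (147, 10), array([ 0.2411, -0.9572]), 'bbox-mid', array([ 0.2474, -0.9433]))
sc ([211, 139, 18, 16], (218, 147), array([ 0.5285, -0.2875]), 'bbox-mid', array([ 0.5205, -0.2917]))
sc ([311, 176, 15, 17], (318, 184), array([0.4481, 0.0084]), 'bbox-mid', array([0.4441, 0.0075]))
sc ([290, 189, 16, 18], (297, 197), array([ 0.5165, -0.004 ]), 'bbox-mid', array([ 0.5127, -0.0052]))
grasp [  1.8  77.1 -39.6] [-0.007 -0.001  0.005] [-0.5   0.81 -0.22  1.24  0.86  0.74] 0.0
```

Emit:
play_rows([
  [[0,20,-10],[0,0,0],0.65],
  [[1,40,-20],[0,0,0],0.65],
  [[2,60,-30],[0,0,0],0.65],
  [[2,72,-37],[0,0,0],0.65],
  [[2,77,-39],[0,0,0],0.65],
  [[2,77,-39],[0,0,0],0.65],
  [[2,77,-39],[0,0,0],0.65],
])

```text
time: 29.2
ee_pos: [0.5119, -0.0077, 0.0456]
orientation: [[1.0, -0.002, 0.006], [-0.006, -0.496, 0.869], [0.001, -0.869, -0.496]]
ft_force: [-0.6, -0.2, 0.5]
gripper_width: 0.65
```

Emit:
play_rows([
  [[0,0,0],[0,0,0],0],
  [[0,0,0],[0,0,0],0],
  [[0,0,0],[0,0,0],0],
  [[0,0,0],[0,0,0],0],
  [[0,0,0],[0,0,0],0],
  [[0,0,20],[0,0,0],0],
  [[0,0,70],[0,0,0],0],
  [[0,0,120],[0,0,0],0],
  [[0,0,170],[0,0,0],0],
  [[0,-15,200],[-0.1,-0.1,0.1],0],
  [[4,-40,200],[-0.2,-0.2,0.2],0],
  [[8,-65,200],[-0.3,-0.3,0.3],0],
  [[12,-90,200],[-0.4,-0.4,0.4],0],
  [[16,-115,200],[-0.5,-0.5,0.5],0],
  [[20,-140,200],[-0.61,-0.6,0.6],0],
  [[25,-165,200],[-0.71,-0.7,0.7],0],
  [[30,-190,200],[-0.82,-0.8,0.8],0],
  [[35,-215,200],[-0.92,-0.9,0.9],0],
  [[40,-240,200],[-1.02,-1.0,1.0],0],
  [[44,-260,200],[-1.12,-1.1,1.1],0],
])

```text
time: 31.7
ee_pos: [0.5551, -0.2672, 0.2462]
orientation: [[0.114, 0.903, 0.414], [0.989, -0.142, 0.037], [0.093, 0.405, -0.91]]
ft_force: [0.1, -0.4, -0.1]
gripper_width: 0.427
```

Run:
```python
from h import *
from plan import *
o=sensors.observe();print(o['joints'].round(3),o['ee_pos'],o['ft_force'],o['gripper_width'])
show(o,[("fin",np.array([.5575,-.2722,.0425]),Tfin(np.radians(60),-1))])
```

```text
[-0.582  0.076 -0.423  0.729  0.262 -0.402] [ 0.55506044 -0.26718992  0.24622326] [ 0.14174358 -0.44878708 -0.08047874] 0.4271675069562398
fin [   2.4   -5.  -203.7] [-0.099 -0.098  0.095] [-0.59  0.28 -0.79  0.06  0.28 -0.52] 0.0
```

Emit:
play_rows([
  [[2,-5,0],[-0.099,-0.098,0.095],0],
  [[2,-5,-30],[-0.099,-0.098,0.095],0],
  [[2,-5,-70],[-0.099,-0.098,0.095],0],
  [[2,-5,-110],[-0.099,-0.098,0.095],0],
  [[2,-5,-150],[-0.099,-0.098,0.095],0],
  [[2,-5,-175],[-0.099,-0.098,0.095],0],
  [[2,-5,-190],[-0.099,-0.098,0.095],0],
  [[2,-5,-194],[-0.099,-0.098,0.095],0],
  [[2,-5,-194],[-0.099,-0.098,0.095],0],
])

```text
time: 32.83
ee_pos: [0.5574, -0.2719, 0.0517]
orientation: [[0.018, 0.868, 0.497], [1.0, -0.018, -0.005], [0.004, 0.497, -0.868]]
ft_force: [-0.6, 0.5, -0.9]
gripper_width: 0.425
```

Emit:
play_rows([
  [[0,0,-3],[0,0,0],0],
  [[0,0,-6],[0,0,0],0],
  [[0,0,-9],[0,0,0],0],
  [[0,0,-9],[0,0,0],0],
])

```text
time: 33.33
ee_pos: [0.5579, -0.272, 0.0429]
orientation: [[0.018, 0.867, 0.498], [1.0, -0.017, -0.005], [0.004, 0.498, -0.867]]
ft_force: [-3.1, 1.0, 5.1]
gripper_width: 0.425
```

Emit:
play_rows([
  [[0,0,0],[0,0,0],0.65],
  [[0,0,0],[0,0,0],0.65],
  [[0,0,0],[0,0,0],0.65],
  [[0,0,0],[0,0,0],0.65],
  [[-6,0,10],[0,0,0],0.65],
  [[-20,0,35],[0,0,0],0.65],
  [[-45,0,80],[0,0,0],0.65],
  [[-70,0,125],[0,0,0],0.65],
  [[-70,0,160],[0,0,0],0.65],
  [[-70,0,160],[0,0,0],0.65],
])

```text
time: 34.58
ee_pos: [0.489, -0.2738, 0.2071]
orientation: [[0.019, 0.864, 0.502], [1.0, -0.016, -0.01], [-0.0, 0.502, -0.865]]
ft_force: [-0.9, -0.2, 0.4]
gripper_width: 0.651
```

Run:
```python
from h import *
from plan import *
o=sensors.observe();print(o['joints'].round(3),o['ee_pos'],o['ft_force'])
c=cam("wrist"); np.save("w8.npy",c,allow_pickle=True)
S=cam("scene"); np.save("sc8.npy",S,allow_pickle=True)
h=cv2.cvtColor(c["img"],cv2.COLOR_RGB2HSV); m=cv2.inRange(h,(104,150,60),(125,255,255)); n,l,st,ce=cv2.connectedComponentsWithStats(m)
for i in range(1,n):
    if st[i][4]>200: print(st[i], onz(c,*ce[i],.05).round(3))
phi=np.radians(60); b=np.array([.442,.000,.047]); T=Tinit(np.radians(85),phi,-1); a=T[:,2]; g=b+a*.005
show(o,[("hi",g-a*.1+[0,0,.12],T),("pre",g-a*.09,T),("grasp",g,T)])
TF=Tfin(phi,-1); print("T->TF",Ro.from_matrix(TF@T.T).as_rotvec(), (cr[2]+TF[:,2]*.005-g)*1000)
```

```text
[-0.687 -0.053 -0.693  0.503  0.316 -0.599] [ 0.48895863 -0.27375059  0.20714766] [-0.93115172 -0.187696    0.38338068]
[ 146   27  354   18 5147] [ 0.45  -0.272  0.05 ]
[ 295   64   58   53 2531] [ 0.492 -0.272  0.05 ]
[ 190   66   63   52 2532] [ 0.491 -0.351  0.05 ]
hi [-54.1 191.8   7.4] [ 1.284  1.154 -1.258] [-0.71  0.56 -0.24  1.57  0.78  0.61] 0.0
pre [ -53.4  200.4 -117.6] [ 1.284  1.154 -1.258] [-0.7   0.71 -0.32  1.33  0.79  0.62] 0.0
grasp [ -46.6  278.1 -162.6] [ 1.284  1.154 -1.258] [-0.57  0.7  -0.46  1.08  0.87  0.76] 0.0
T->TF [-1.27948432 -1.15547851  1.26259597] [ 119.28072426 -196.57580054   -2.83012702]
```

Emit:
play_rows([
  [[0,5,0],[0.1,0.09,-0.1],0.65],
  [[-5,20,2],[0.2,0.18,-0.2],0.65],
  [[-10,35,4],[0.31,0.28,-0.3],0.65],
  [[-15,50,6],[0.41,0.37,-0.4],0.65],
  [[-20,70,8],[0.51,0.46,-0.5],0.65],
  [[-25,90,8],[0.62,0.56,-0.61],0.65],
  [[-30,110,8],[0.73,0.66,-0.71],0.65],
  [[-35,130,8],[0.84,0.76,-0.82],0.65],
  [[-40,150,8],[0.95,0.86,-0.92],0.65],
  [[-45,170,8],[1.06,0.95,-1.03],0.65],
  [[-50,185,8],[1.16,1.05,-1.13],0.65],
  [[-53,192,8],[1.284,1.154,-1.258],0.65],
  [[-53,195,-35],[1.284,1.154,-1.258],0.65],
  [[-53,198,-80],[1.284,1.154,-1.258],0.65],
  [[-53,200,-110],[1.284,1.154,-1.258],0.65],
  [[-53,200,-117],[1.284,1.154,-1.258],0.65],
  [[-53,200,-117],[1.284,1.154,-1.258],0.65],
])

```text
time: 36.8
ee_pos: [0.4341, -0.0717, 0.0852]
orientation: [[0.996, -0.046, 0.079], [-0.092, -0.491, 0.866], [-0.001, -0.87, -0.493]]
ft_force: [-0.4, -0.1, 0.4]
gripper_width: 0.651
```

Run:
```python
from caps import *; from plan import *
o=sensors.observe();print(o['joints'].round(3),o['ee_pos'],o['ft_force'])
c=cam("wrist");np.save("w9.npy",c,allow_pickle=True)
for x in caps(c): print(x)
phi=np.radians(60); T=Tinit(np.radians(85),phi,-1); a=T[:,2]
show(o,[("grasp",np.array([.442,.0,.047])+a*.005,T)])
```

```text
[-0.702  0.716 -0.326  1.321  0.793  0.615] [ 0.43411143 -0.07166029  0.08518476] [-0.37653414 -0.06611322  0.41964529]
([278, 89, 88, 79], (305, 109), array([0.4336, 0.0023]), 'bbox-mid', array([ 0.4418, -0.0044]))
grasp [  8.3  76.  -40.7] [-0.008 -0.     0.005] [-0.57  0.7  -0.46  1.08  0.87  0.76] 0.0
```

Emit:
play_rows([
  [[2,20,-10],[0,0,0],0.65],
  [[4,40,-20],[0,0,0],0.65],
  [[6,60,-30],[0,0,0],0.65],
  [[7,71,-37],[0,0,0],0.65],
  [[7,77,-40],[0,0,0],0.65],
  [[7,77,-40],[0,0,0],0.65],
  [[7,77,-40],[0,0,0],0],
  [[7,77,-40],[0,0,0],0],
  [[7,77,-40],[0,0,0],0],
  [[7,77,-40],[0,0,0],0],
  [[7,77,-40],[0,0,0],0],
])

```text
time: 38.22
ee_pos: [0.4421, 0.0044, 0.0459]
orientation: [[0.996, -0.045, 0.082], [-0.093, -0.492, 0.866], [0.001, -0.869, -0.494]]
ft_force: [-0.5, -3.0, 5.6]
gripper_width: 0.43
```

Emit:
play_rows([
  [[0,0,20],[0,0,0],0],
  [[0,0,70],[0,0,0],0],
  [[0,0,120],[0,0,0],0],
  [[0,0,170],[0,0,0],0],
  [[5,-10,200],[-0.1,-0.09,0.1],0],
  [[15,-25,200],[-0.2,-0.18,0.2],0],
  [[25,-40,200],[-0.31,-0.28,0.3],0],
  [[35,-60,200],[-0.41,-0.37,0.4],0],
  [[45,-80,200],[-0.51,-0.46,0.5],0],
  [[55,-100,200],[-0.62,-0.56,0.61],0],
  [[67,-120,200],[-0.73,-0.66,0.72],0],
  [[80,-140,200],[-0.84,-0.76,0.83],0],
  [[90,-160,200],[-0.95,-0.86,0.94],0],
  [[100,-175,200],[-1.06,-0.95,1.05],0],
  [[110,-190,200],[-1.17,-1.06,1.16],0],
  [[116,-196,200],[-1.279,-1.155,1.263],0],
  [[116,-196,170],[-1.279,-1.155,1.263],0],
  [[116,-196,130],[-1.279,-1.155,1.263],0],
  [[116,-196,100],[-1.279,-1.155,1.263],0],
  [[116,-196,100],[-1.279,-1.155,1.263],0],
])

```text
time: 40.72
ee_pos: [0.5544, -0.1897, 0.1425]
orientation: [[0.014, 0.872, 0.489], [1.0, -0.016, -0.001], [0.007, 0.489, -0.872]]
ft_force: [-1.3, 0.5, -1.6]
gripper_width: 0.426
```

Run:
```python
from h import *
from plan import *
o=sensors.observe();print(o['joints'].round(3),o['ee_pos'],o['ft_force'],o['gripper_width'])
show(o,[("fin",np.array([.5583,-.1922,.0425]),Tfin(np.radians(60),-1))])
```

```text
[-0.443  0.045 -0.765  0.292  0.21  -0.377] [ 0.55444001 -0.18966901  0.14247167] [-1.31153627  0.45911791 -1.59663037] 0.42605247991506345
fin [   3.9   -2.5 -100. ] [-0.007 -0.013 -0.001] [-0.44  0.22 -0.88 -0.01  0.21 -0.38] 0.0
```

Emit:
play_rows([
  [[0,-1,-30],[0,0,0],0],
  [[0,-1,-60],[0,0,0],0],
  [[0,-1,-80],[0,0,0],0],
  [[0,-1,-92],[0,0,0],0],
  [[0,-1,-96],[0,0,0],0],
  [[0,-1,-96],[0,0,0],0],
  [[0,-1,-96],[0,0,0],0],
])

```text
time: 41.6
ee_pos: [0.5582, -0.1924, 0.0504]
orientation: [[0.014, 0.869, 0.495], [1.0, -0.014, -0.003], [0.004, 0.495, -0.869]]
ft_force: [-0.1, -0.5, -1.1]
gripper_width: 0.423
```

Emit:
play_rows([
  [[0,0,-3],[0,0,0],0],
  [[0,0,-6],[0,0,0],0],
  [[0,0,-8],[0,0,0],0],
  [[0,0,-8],[0,0,0],0],
])

```text
time: 42.1
ee_pos: [0.5581, -0.192, 0.0432]
orientation: [[0.014, 0.868, 0.496], [1.0, -0.014, -0.002], [0.005, 0.496, -0.868]]
ft_force: [-14.9, 3.7, 24.3]
gripper_width: 0.429
```

Emit:
play_rows([
  [[0,0,2],[0,0,0],0],
  [[0,0,2],[0,0,0],0.65],
  [[0,0,2],[0,0,0],0.65],
  [[0,0,2],[0,0,0],0.65],
  [[0,0,2],[0,0,0],0.65],
  [[-6,0,11],[0,0,0],0.65],
  [[-20,0,35],[0,0,0],0.65],
  [[-45,0,80],[0,0,0],0.65],
  [[-70,0,125],[0,0,0],0.65],
  [[-70,0,160],[0,0,0],0.65],
  [[-70,0,160],[0,0,0],0.65],
])

```text
time: 43.48
ee_pos: [0.4892, -0.1934, 0.206]
orientation: [[0.014, 0.866, 0.5], [1.0, -0.013, -0.006], [0.001, 0.5, -0.866]]
ft_force: [-0.1, -0.1, -0.9]
gripper_width: 0.652
```

Run:
```python
from h import *
from plan import *
o=sensors.observe();print(o['joints'].round(3),o['ee_pos'],o['ft_force'])
c=cam("wrist"); np.save("w10.npy",c,allow_pickle=True); S=cam("scene"); np.save("sc10.npy",S,allow_pickle=True); D=cam("side"); np.save("sd10.npy",D,allow_pickle=True)
m=np.zeros((600,800,3),np.uint8); m[:400,:640]=c["img"]; m[400:,:400]=cv2.resize(S["img"][110:210,150:350],(400,200)); m[400:,400:]=S["img"][200:400,240:640]; m[0:200,640:]=cv2.resize(D["img"][90:215,290:390],(160,200))
save("m10",m)
h=cv2.cvtColor(c["img"],cv2.COLOR_RGB2HSV); b=cv2.inRange(h,(104,150,60),(125,255,255)); n,l,st,ce=cv2.connectedComponentsWithStats(b)
for i in range(1,n):
    if st[i][4]>200: print(st[i], onz(c,*ce[i],.05).round(3))
```

```text
[-0.524 -0.149 -0.784  0.47   0.247 -0.451] [ 0.48920493 -0.19338211  0.2060331 ] [-0.13368302 -0.06661825 -0.92821552]
[  54   30  347   21 5033] [ 0.45  -0.255  0.05 ]
[ 293   66   60   52 2563] [ 0.492 -0.192  0.05 ]
[ 192   68   59   52 2447] [ 0.492 -0.271  0.05 ]
[  91   71   66   51 2421] [ 0.491 -0.349  0.05 ]
```

View pics/m10.png

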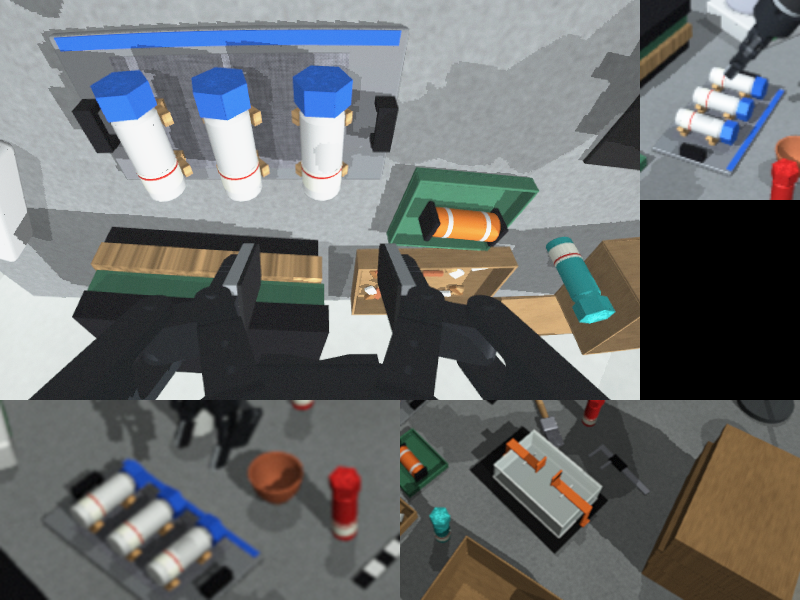

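All three bottles lie in their cradles: caps at (125,95), (222,93) and (322,92), all towards the blue strip, with feet at +x. The cartridge is in the tray and the cover still stands on the pad. Next I'll hover over the cover and measure its pose.

Run:
```python
from h import *
from plan import *
o=sensors.observe()
y=1.4576; x=np.array([np.cos(y),np.sin(y),0]); a=np.array([0,0,-1.]); T=np.c_[x,np.cross(a,x),a]
show(o,[("hov",np.array([.5325,.2769,.235]),T)])
rv=Ro.from_matrix(T@o['orientation'].T).as_rotvec(); q=o['joints']
for t in(.25,.5,.75): 
    q,e=ik(o['ee_pos']+(np.array([.5325,.2769,.235])-o['ee_pos'])*t,Ro.from_rotvec(rv*t).as_matrix()@o['orientation'],k,q); print(q.round(2),round(e,4))
```

```text
hov [ 45.7 468.6  34.4] [ 0.028  0.515 -0.096] [ 0.48  0.32 -0.06  1.19  0.    0.59] 0.0
[-0.19 -0.15 -0.72  0.62  0.06 -0.14] 0.0
[ 0.1  -0.04 -0.56  0.8  -0.03  0.17] 0.0
[ 0.32  0.12 -0.34  0.99 -0.05  0.41] 0.0
```

Emit:
play_rows([
  [[3,25,35],[0,0.04,0],1],
  [[7,70,35],[0,0.08,-0.01],1],
  [[11,115,35],[0.01,0.13,-0.02],1],
  [[15,160,35],[0.01,0.18,-0.03],1],
  [[20,205,35],[0.01,0.23,-0.04],1],
  [[25,250,35],[0.015,0.28,-0.05],1],
  [[29,295,35],[0.02,0.33,-0.06],1],
  [[33,340,35],[0.02,0.38,-0.07],1],
  [[38,385,35],[0.024,0.43,-0.08],1],
  [[42,430,35],[0.026,0.48,-0.09],1],
  [[46,468,34],[0.028,0.515,-0.096],1],
  [[46,468,34],[0.028,0.515,-0.096],1],
  [[46,468,34],[0.028,0.515,-0.096],1],
])

```text
time: 45.25
ee_pos: [0.5327, 0.2753, 0.2335]
orientation: [[0.112, 0.994, -0.002], [0.994, -0.112, -0.002], [-0.002, -0.001, -1.0]]
ft_force: [-0.2, -0.7, 0.1]
gripper_width: 0.998
```

Run:
```python
from h import *
o=sensors.observe();print(o['ee_pos'],o['orientation'].round(3).tolist())
c=cam("wrist"); np.save("w11.npy",c,allow_pickle=True); save("w11",c["img"])
h=cv2.cvtColor(c["img"],cv2.COLOR_RGB2HSV); m=cv2.inRange(h,(5,170,90),(16,255,255)); m[300:]=0; n,l,st,ce=cv2.connectedComponentsWithStats(m)
for i in range(1,n):
    if st[i][4]>300: print(st[i],ce[i].round(1))
zt=.006+.078
for u in list(range(185,275,30))+list(range(375,460,30)):
    v=np.where(m[:,u])[0]
    if len(v): print(u,v.min(),v.max()+1,onz(c,u,v.min(),zt)[:2].round(4),onz(c,u,v.max()+1,zt)[:2].round(4))
```

```text
[0.53265162 0.27534016 0.23350929] [[0.112, 0.994, -0.002], [0.994, -0.112, -0.002], [-0.002, -0.001, -1.0]]
[ 194  148  122   59 3420] [254.8 174.5]
[ 367  155  121   52 3355] [424.1 175.2]
215 162 189 [0.5053 0.1867] [0.5292 0.1817]
245 162 188 [0.5083 0.2126] [0.5313 0.2085]
375 161 207 [0.5199 0.3237] [0.5618 0.3211]
405 162 188 [0.5235 0.3494] [0.5469 0.3486]
435 162 188 [0.5263 0.3754] [0.5499 0.3752]
```

View pics/w11.png

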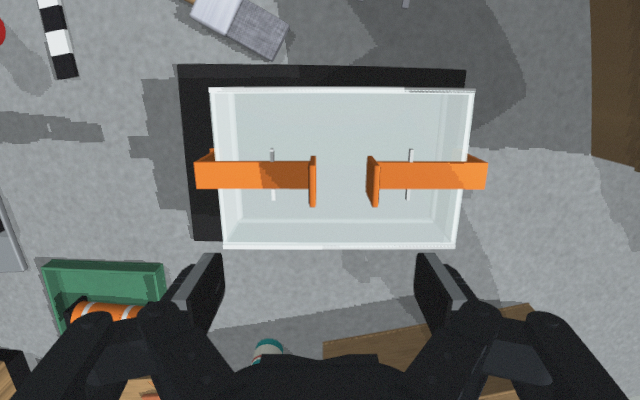

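Wrist view: the cover has been knocked about 2 cm towards +y. The tab plates are now at (312,180) and (373,180), with bars in rows 162-188.

Run:
```python
from h import *
c=np.load("w11.npy",allow_pickle=True).item()
P=lambda u,v,z:onz(c,u,v,z)[:2]
K=np.array([P(*q,.078) for q in((209,88),(475,89),(455,247),(223,247))]); print("corners",K.round(4),K.mean(0).round(4),"yaw",[-np.arctan2(*(K[j]-K[i])) for i,j in((0,1),(3,2))])
b0,b1=P(195,175.5,.084),P(488,175,.084); print("bars",b0,b1,(b0+b1)/2,-np.arctan2(*(b1-b0)))
print("tabs", [P(*q,.119).round(4) for q in((315.5,156),(315.5,207),(367,156),(374,207))])
```

```text
corners [[0.444  0.1919]
 [0.4689 0.4123]
 [0.6137 0.3966]
 [0.5887 0.1751]] [0.5288 0.294 ] yaw [np.float64(-0.1122212458368481), np.float64(-0.11246472480195818)]
bars [0.51508765 0.16653681] [0.54312087 0.42273488] [0.52910426 0.29463585] -0.10898651903816656
tabs [array([0.5031, 0.2746]), array([0.5432, 0.27  ]), array([0.5073, 0.3128]), array([0.5483, 0.3155])]
```

Emit:
play_rows([
  [[-2,19,-20],[0,0,0],1],
  [[-2,19,-60],[0,0,0],1],
  [[-2,19,-100],[0,0,0],1],
  [[-2,19,-120],[0,0,0],1],
  [[-2,19,-126],[0,0,0],1],
  [[-2,19,-126],[0,0,0],1],
  [[-2,19,-126],[0,0,0],0],
  [[-2,19,-126],[0,0,0],0],
  [[-2,19,-126],[0,0,0],0],
  [[-2,19,-126],[0,0,0],0],
  [[-2,19,-126],[0,0,0],0],
  [[-2,19,-126],[0,0,0],0],
  [[-2,19,-126],[0,0,0],0],
  [[-2,19,-126],[0,0,0],0],
])

```text
time: 47.05
ee_pos: [0.5328, 0.2954, 0.1117]
orientation: [[0.113, 0.994, 0.004], [0.994, -0.113, 0.001], [0.001, 0.004, -1.0]]
ft_force: [-1.6, -1.4, 10.8]
gripper_width: 0.314
```

Emit:
play_rows([
  [[0,0,8],[0,0,0],0],
  [[0,0,30],[0,0,0],0],
  [[0,0,70],[0,0,0],0],
  [[0,0,110],[0,0,0],0],
  [[0,-15,145],[0,0,0.01],0],
  [[1,-45,160],[0,0,0.02],0],
  [[2,-85,160],[0,0,0.03],0],
  [[4,-130,160],[0,0,0.04],0],
  [[5,-175,160],[0,0,0.05],0],
  [[6,-220,160],[0,0,0.06],0],
  [[7,-265,160],[0,0,0.07],0],
  [[8,-310,160],[0,0,0.08],0],
  [[9,-355,160],[0,0,0.09],0],
  [[11,-400,160],[0,0,0.098],0],
  [[13,-445,160],[0,0,0.098],0],
  [[14,-490,160],[0,0,0.098],0],
  [[14,-530,160],[0,0,0.098],0],
  [[14,-555,150],[0,0,0.098],0],
  [[14,-566,130],[0,0,0.098],0],
  [[14,-566,120],[0,0,0.098],0],
])

```text
time: 49.55
ee_pos: [0.5446, -0.2714, 0.2278]
orientation: [[0.017, 1.0, -0.001], [1.0, -0.017, 0.001], [0.001, -0.001, -1.0]]
ft_force: [-1.0, 0.3, -2.2]
gripper_width: 0.315
```

Emit:
play_rows([
  [[0,0,-10],[0,0,0],0],
  [[0,0,-20],[0,0,0],0],
  [[0,0,-20],[0,0,0],0],
  [[0,0,-20],[0,0,0],0],
])

```text
time: 50.05
ee_pos: [0.5458, -0.2708, 0.2097]
orientation: [[0.015, 1.0, 0.002], [1.0, -0.015, -0.001], [-0.001, 0.002, -1.0]]
ft_force: [-0.0, 0.5, -2.7]
gripper_width: 0.317
```

Run:
```python
from h import *
o=sensors.observe();print(o['ee_pos'],o['orientation'].round(3).tolist(),o['ft_force'])
c=cam("wrist"); np.save("w12.npy",c,allow_pickle=True); s=cam("side"); S=cam("scene"); np.save("sc12.npy",S,allow_pickle=True); np.save("sd12.npy",s,allow_pickle=True)
m=np.zeros((600,800,3),np.uint8); m[:400,:640]=c["img"]; m[400:,:400]=cv2.resize(s["img"][90:190,270:470],(400,200)); m[400:,400:]=cv2.resize(S["img"][100:220,130:370],(400,200))
save("m12",m)
```

```text
[ 0.54576371 -0.27084782  0.20974838] [[0.015, 1.0, 0.002], [1.0, -0.015, -0.001], [-0.001, 0.002, -1.0]] [-0.03313988  0.47995249 -2.73327184]
```

View pics/m12.png

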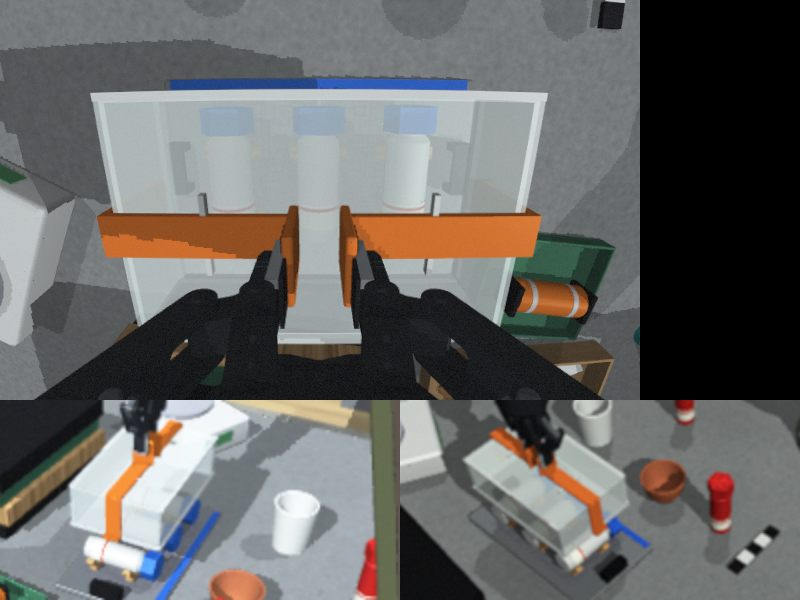

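Run:
```python
from h import *
c=np.load("w12.npy",allow_pickle=True).item(); h=cv2.cvtColor(c["img"],cv2.COLOR_RGB2HSV); m=cv2.inRange(h,(5,170,70),(17,255,255)); m[275:]=0
P=lambda u,v,z:onz(c,u,v,z)[:2]
for zr in(.104,):
    a,b=P(92,95,zr+.072),P(547,95,zr+.072); print("edge",a.round(4),b.round(4),"len",np.linalg.norm(b-a),"centre",((a+b)/2+[.072,-.001]).round(4),"yaw",-np.arctan2(*(b-a)))
    E=[]
    for u in list(range(130,260,10))+list(range(390,530,10)):
        v=np.where(m[:,u])[0]
        if len(v): E.append(np.r_[P(u,v.min(),zr+.078),P(u,v.max()+1,zr+.078)])
    E=np.array(E); k1=np.polyfit(E[:,1],E[:,0],1);k2=np.polyfit(E[:,3],E[:,2],1); print("bar lines",k1,k2,"x at y=-.272:",np.polyval(k1,-.272),np.polyval(k2,-.272))
    us=np.where(m[225:250].any(0))[0]; print(us.min(),us.max(),P(us.min(),236,zr+.078),P(us.max(),236,zr+.078))
```

```text
edge [ 0.4681 -0.3819] [ 0.4711 -0.1596] len 0.22229647692510981 centre [ 0.5416 -0.2718] yaw -0.013517076135626966
bar lines [0.01308326 0.53286615] [0.01311374 0.55792416] x at y=-.272: 0.5293075060546798 0.5543572209602926
99 539 [ 0.54050249 -0.38983744] [ 0.54374298 -0.15416692]
```

The cover is over the case at (0.5418,-0.2719) with yaw -0.013. Its measured edge length, 222.3 mm, confirms the height used. It needs only +1 mm in x before lowering.

Emit:
play_rows([
  [[1,0,-20],[0,0,0],0],
  [[1,0,-40],[0,0,0],0],
  [[1,0,-60],[0,0,0],0],
  [[1,0,-75],[0,0,0],0],
  [[1,0,-83],[0,0,0],0],
  [[1,0,-88],[0,0,0],0],
  [[1,0,-88],[0,0,0],0],
  [[1,0,-88],[0,0,0],0],
])

```text
time: 51.2
ee_pos: [0.5469, -0.2713, 0.1219]
orientation: [[0.015, 1.0, 0.002], [1.0, -0.015, -0.001], [-0.001, 0.002, -1.0]]
ft_force: [0.4, 0.2, -2.2]
gripper_width: 0.319
```

Emit:
play_rows([
  [[0,0,-3],[0,0,0],0],
  [[0,0,-5],[0,0,0],0],
  [[0,0,-7],[0,0,0],0],
  [[0,0,-7],[0,0,0],0],
])

```text
time: 51.7
ee_pos: [0.5465, -0.2711, 0.1157]
orientation: [[0.015, 1.0, 0.002], [1.0, -0.015, -0.001], [-0.001, 0.002, -1.0]]
ft_force: [-4.5, 1.8, 8.2]
gripper_width: 0.318
```

Contact came at the predicted height. Letting go.

Emit:
play_rows([
  [[0,0,-1],[0,0,0],0],
  [[0,0,-1],[0,0,0],1],
  [[0,0,-1],[0,0,0],1],
  [[0,0,-1],[0,0,0],1],
  [[0,0,-1],[0,0,0],1],
  [[0,0,-1],[0,0,0],1],
  [[0,0,-1],[0,0,0],1],
  [[0,0,20],[0,0,0],1],
  [[0,0,60],[0,0,0],1],
  [[0,0,119],[0,0,0],1],
  [[0,0,119],[0,0,0],1],
  [[0,0,119],[0,0,0],1],
])

```text
time: 53.2
ee_pos: [0.5465, -0.2711, 0.2332]
orientation: [[0.015, 1.0, 0.001], [1.0, -0.015, -0.001], [-0.001, 0.001, -1.0]]
ft_force: [-0.3, 1.3, -0.5]
gripper_width: 0.995
```

Run:
```python
from h import *
o=sensors.observe();print(o['time'],o['ee_pos'],o['ft_force'])
c=cam("wrist"); np.save("w13.npy",c,allow_pickle=True); s=cam("side"); S=cam("scene")
m=np.zeros((600,800,3),np.uint8); m[:400,:640]=c["img"]; m[400:,:400]=cv2.resize(s["img"][110:200,280:460],(400,200)); m[400:,400:]=cv2.resize(S["img"][110:230,160:400],(400,200))
save("m13",m)
h=cv2.cvtColor(c["img"],cv2.COLOR_RGB2HSV); m=cv2.inRange(h,(5,170,90),(16,255,255)); n,l,st,ce=cv2.connectedComponentsWithStats(m)
for i in range(1,n):
    if st[i][4]>300: print(st[i],ce[i].round(1))
```

```text
53.2 [ 0.54648694 -0.27107486  0.23321669] [-0.32111441  1.3377255  -0.48804281]
[ 171  156  123   55 3494] [234.  178.4]
[ 345  156  123   55 3511] [404.3 178.3]
[521 270  40  34 999] [541.3 286.9]
```

View pics/m13.png

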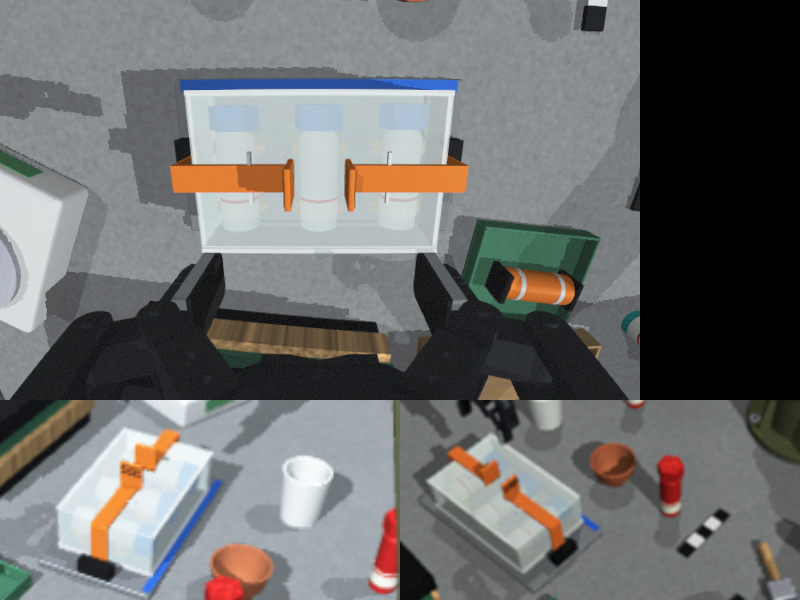

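Tabs are spread as at the start (plates at (290,185) and (351,185), bars spanning 171-467), and all three bottles can be seen through the cover. One last numeric check, then I'll hand in.

Run:
```python
from h import *
for f,cs in(("w1.npy",((186,98),(453,96),(173,184),(468,182))),("w13.npy",((188,93),(454,93),(171,178),(468,178)))):
    c=np.load(f,allow_pickle=True).item(); P=lambda u,v,z:onz(c,u,v,z)[:2]
    a,b=P(*cs[0],.082),P(*cs[1],.082); d,e=P(*cs[2],.088),P(*cs[3],.088)
    print(f,"edge",a.round(4),b.round(4),"len",np.linalg.norm(b-a).round(4),"centre",((a+b)/2+[.072,-.001]).round(4),"yaw",-np.arctan2(*(b-a)).round(4),"bar ends from centre",(d-(a+b)/2)[1].round(4),(e-(a+b)/2)[1].round(4))
print(sensors.observe()['ft_force'], r.sign_off())
```

```text
w1.npy edge [ 0.467  -0.3821] [ 0.4718 -0.1603] len 0.2218 centre [ 0.5414 -0.2722] yaw -0.0219 bar ends from centre -0.1306 0.1282
w13.npy edge [ 0.4702 -0.3788] [ 0.4732 -0.1601] len 0.2188 centre [ 0.5437 -0.2705] yaw -0.0138 bar ends from centre -0.1311 0.1267
the job is handed in; nothing more can be done
[ 0.67040446  0.12191091 -0.0099771 ] None
```

The job is handed in at about 53 s of the 210 s allowed. I have no verdict back, so what follows is from my own pictures and readings.

**What I did**
- I unclipped the cover and stood it on the pad.
- I laid the cartridge flat in the green tray.
- I gripped each of the three blue-capped bottles tilted at mid-body, turned the wrist and laid it in a cradle of its own. All caps point to the blue strip.
- The cover was knocked about 2 cm aside while I worked. I found it again with the wrist camera, regripped it and put it back on the case.

**Last checks**
- **Cover position:** it is within about 2.5 mm in x and y of where it sat at the start and within 0.01 rad in yaw. Contact came at the expected height.
- **Tabs:** both spread out as at the start, to within about 1.5 mm.
- **Contents:** all three bottles are visible in their cradles through the cover, and the cartridge lies in the tray.
- **Gripper:** it was clear of everything, with force readings of 1.5 N or less.

**Disagreements**
- **Bottle 1's cap:** two image estimates differed by 8 mm in x. I used the one that had worked for bottle 2, and the grasp held.
- **Last bottle:** it met about 24 N when it seated, against 5 N and 12 N for the other two. It looked properly seated afterwards.
- **Cover edge:** in the final view it measured 219 mm instead of 222 mm, which is pixel-picking error.

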